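# Lock the sliding fence to the sloped board with the push-and-turn thumbscrew

### The arm

A 7-joint arm with a two-finger parallel gripper is mounted at the origin on a cart in front of the work surface, level with it; the furniture and walls round the work are solid. World frame = base frame: x ahead of the robot, y to its left, z up, the work surface at z = 0. Lengths are in m, angles in rad, forces in N, time in s.
With the tool pointing down it reaches from about 0.4 to 0.85 m from the base axis. Payload 10.4 kg.
Tool frame: the origin (TCP) lies on the front face of the gripper's body, between the roots of the fingers; the fingertips stand 73 mm ahead of it and the grasp point (between the pads) lies 54 mm ahead of it; x points along the fingers, y is the direction in which the jaws open and shut, and the axes are right-handed (so a half turn about x gives the same grasp; the last joint's range is limited). The gripper opens to 85 mm and grips with 20 to 120 N. Pads are 22 mm wide; open, the fingers measure 114 mm over their backs; the gripper's body (76 mm by 85 mm) begins 54 mm behind the grasp point. The pads swing forward as they close: fully open they stand 13 mm farther back than shut.
Start: joints at [1.117, 0.332, -0.065, 1.46, 0.022, 1.35, -0.088], TCP at [0.261, -0.568, 0.304] pointing down, gripper open.
Joint ranges: [-2.6, 2.6], [-0.5, 2.12], [-1.47, 1.34], [0.16, 2.42], [-1.27, 4.41], [0.06, 2.06], [-2.6, 2.6]. Speed limits (rad/s): [2.22, 2.22, 2.79, 2.79, 3.14, 3.14, 3.14].

### API

Orientations are given as a unit quaternion [x, y, z, w].
In Python, from workcell import manip gives the robot as it stands. The module is installed in compiled form; this text tells all that it offers.
- The arm moves only by the tool arm_command, never from a script. Its argument "moves" is a list that holds one entry, the list of rows, each a list of 5 numbers: the closure, from 0 (fully open) to 1 (shut), then the shift along the tool's x, y, z in units of 25 mm (1.0 is 25 mm), then the turn about the tool's x in degrees. A call has 1 to 12 rows; each row shifts and turns the commanded pose from where the row before left it, along the tool's axes as they then stand; what a row does not reach is not made up. A row lasts 1/12 s, in which the tool goes at most 41.7 mm and 7.16 degrees, less where a joint would pass 70% of its speed; a pose out of reach is approached as far as the arm can. A call is refused whole if a number of a shift passes 1 or a number of a turn 7.16, either way. A call with a gripper value outside its range is refused whole. The fingers move at their own pace and stop on an object; "force" is the grip in N (left out, the last holds). Time passes only in rows, so rows that do not move let the fingers close. It gives the time, the measured TCP pose, the force and the opening at its end, in the units of the state.
- manip.get_obs(): the state, without advancing time (a new reading comes with each control period).
- manip.camera(name): name is "scene" or "top"; returns the picture (480x640x3 uint8, red, green, blue); there is no depth.
- manip.camera_info(name): a dict with "vfov" (degrees; the focal length in pixels is half the picture's height over the tangent of half this angle, whatever the lens; pixels are square), "cx", "cy" (the principal point, pixels), "dist_coeffs" ([k1, k2, p1, p2, k3] as OpenCV has them; the pictures are not rectified), "pose" (4x4, takes a point from camera to world coordinates). Camera axes: x right, y down, z forward; pixel columns grow to the right and rows downward; lengths in m; the calibration is good to about 2 mm. A picture is of the moment at which its call begins. camera_info takes no time and is no camera call.
- manip.hand_in(): hands the job in, once; it reports no verdict.
Trained networks look in the newest picture that a camera, given by its name, has taken for a name from the list of things; names that differ only in an ending like _2 or _b are one class to them, and where a whole thing is asked for, a point or a joint stands for the part that bears it (a point fixed in the world has none). Each returns a list of dicts, best first, with "confidence" (0 to 1); they miss things now and then, are a little off and sometimes report something else, mostly with a low value. They report only what shows in the picture. A call takes as long as a camera call.
- manip.regions_of(query, camera): "mask" (480x640 bool, what is visible of it) and "rect" ([left, top, right, bottom] in pixels, round what is visible of it).
- manip.pinpoint(query, camera): "pixel" ([row, column] in pixels: a listed point, or the origin of a listed thing).
The state is a dict: "clock": time; "joint_pos": joint angles; "joint_velocities": joint speeds; "tau": joint torques, N m; "position": TCP position; "ee_rot": TCP orientation; "ft_force": force on the tool from outside, world axes, zero at the start; "torque": the same for the moment, N m; "grip_width": opening from 0.0 (shut) to 1.0 (fully open).
Only numpy, scipy, OpenCV 4.12 (cv2) and the standard library are available. Lean on these libraries where they do the work, as an engineer would, in place of code of your own. Each camera call takes 0.05 s, during which the arm holds its last target.

### The job

Slide the fence along the sloped board until its slot lies over the middle one of the board's three slots, pass the hammer-head thumbscrew from the wooden holder down through both slots, press it against the spring plate and give it a quarter turn so that its crossbar hooks under the board and locks the fence there. Let go of the screw, and leave the other things on the table where they are.

Things in the scene. Friction and masses are not known exactly. Their poses are not given: they have to be found in the camera images.
- board_slot (a point): middle one of three equal through slots in a fixed wooden board that slopes 30 degrees, low edge toward the robot. Point: slot centre at the board's top face. x runs up the slope, y level along the board to the left, z square out of the face (leans 30 degrees toward the robot). Slots 24 mm long in x, 10.5 mm wide in y, 50 mm apart in y. Board 8 mm thick, open space below.
- stand: the board's steel stand, fixed; origin on the table right below the middle slot, which is 85 mm up. The board measures 220 mm (x, up the slope) by 260 mm (y), centred on the middle slot; guide rails 8 mm high at 106 mm up and down the slope.
- fence (a joint): slide of the fence along the board's y, in m; 0 = its slot exactly over the board's middle slot, range -0.09 to 0.09, grows to +y. It stays where it is left (about 2 N of friction).
- fence_slot (a point): centre of the slot (24 mm in x, 10.5 mm in y) in the steel sliding fence, taken at the level of the board's top face; axes as the board's. Fence plate 200 mm in x, 50 mm in y, 0.5 to 6.5 mm above the board's face; along its -y edge a ridge reaches 12 mm above the face, 22 mm from x = 40 to 100 mm.
- washer_top (a point): centre of the top of the dark steel spring plate (56 x 40 mm in x, y, with a slot 27 x 13 mm) that floats on the fence over its slot, 13.5 mm above the board's face when free. It can be pressed down 4 mm; the spring gives 3 N at first, about 8 N at the bottom. Axes as the board's.
- fence_knob (a point): point to grip on the fence's black upright knob (22 mm in x, 14 mm in y), which stands 80 mm down the slope from the fence's slot and reaches from 6.5 mm to 42.5 mm above the board's face; the point is 31 mm above that face. Axes as the board's.
- screw_wing (a point): point to grip on the steel thumbscrew, on its axis; z along the axis from crossbar to wing, x along the wing's width and the crossbar (parallel). Wing: flat tab 24 mm in x, 10 mm thick in y, from 22 mm below to 12 mm above the point. Collar below it 32 mm wide, underside 26 mm below the point. Weighs about 60 g. Locked in place, the point is 37.5 mm above the board's face.
- screw_bar (a point): centre of the thumbscrew's crossbar, 49.5 mm below the grip point: round bar 8 mm thick, 22 mm long in x, round ends; shank 8 mm. Enters the slots only along them. With the collar just resting on the spring plate it is still 2 mm in the board's slot and cannot turn; pressed 2 to 4 mm further it turns either way; let go, the spring pulls it up against the board's underside.
- holder: fixed wooden block 60 x 50 mm, 36 mm high, on a 74 x 64 mm foot, with a slot 26 x 12 mm along its own x in which the thumbscrew stands upright at the start, collar on the block's top. Origin at the centre of its underside.
- quoin_key: bystander: T-shaped steel key, 88 x 129 x 17 mm, lying on the table; origin at its underside
- metal_bar: bystander: short grey metal bar, 21 x 71 x 22 mm, lying on the table; origin at its underside
- tape_measure: bystander: round black pocket tape, 66 x 64 x 31 mm; origin at its underside
- quoin: bystander: small black metal wedge block with a brass cam, 22 x 55 x 18 mm; origin at its underside
- stamp_pad: bystander: small grey and black pad, 30 x 75 x 18 mm; origin at its underside

How it is judged:
By the outcome, as a careful person would: the job done as asked, in the order asked, and still so for the second after the job is handed in, with the robot touching nothing.
It also fails if it takes over 72 s, if anything falls off the work surface, if the arm or the gripper's body presses on something with over 40 N, if the wrist force passes 120 N, or if a joint passes its speed limit or range.

## Working session

There is one attempt and no reset: what is moved stays moved. The work goes in short steps, Python scripts to look and compute and a tool call to move; the robot and the scene stay as the last step left them, time stands still between calls to the robot, and variables do not carry over. Pictures are saved under pics/ and viewed, and the job is handed in when it is done.

Besides the shell and the picture viewer there is one more tool, called after "Emit:" by a JSON object that holds its "fn" and its "kwargs". arm_command: Moves the arm, as the interface text tells. Its arguments: {"type":"object","properties":{"moves":{"type":"array","items":{"type":"array","items":{"type":"array","items":{"type":"number"}}}},"force":{"type":"number"}},"required":["moves"]}

```bash
mkdir -p pics; ls; python3 - <<'E'
from workcell import manip
import cv2,numpy as np
for k,v in manip.get_obs().items(): print(k,np.round(v,4))
for n in("scene","top"):
    im=manip.camera(n); cv2.imwrite(f"pics/{n}0.png",im[:,:,::-1]); print(n,manip.camera_info(n))
    for q in["board_slot","fence_slot","washer_top","fence_knob","screw_wing","screw_bar","holder","stand","quoin_key","metal_bar","tape_measure","quoin","stamp_pad"]:
        print(q,[(np.round(d["pixel"],1).tolist(),round(d["confidence"],2)) for d in manip.pinpoint(q,n)][:3])
print(manip.get_obs()["clock"])
E
```

```text
pics
clock 0.0
joint_pos [ 1.1174  0.3329 -0.0647  1.4609  0.0216  1.3499 -0.0885]
joint_velocities [ 0.0005 -0.0008  0.0007  0.0003  0.0003  0.0003 -0.0015]
tau [-4.00000e-04 -6.25445e+01  4.87000e-02 -3.91610e+01  1.61000e-02
  9.80000e-03  0.00000e+00]
position [ 0.2609 -0.5677  0.3031]
ee_rot [-0.6906 -0.1516  0.6909 -0.1507]
ft_force [ 0.322   0.8089 -0.7018]
torque [-0.0208 -0.0545 -0.0361]
grip_width 0.9971
scene {'vfov': 47.91809912495123, 'cx': 309.5987441449423, 'cy': 236.46035288185203, 'dist_coeffs': array([-0.03600387,  0.        ,  0.        ,  0.        ,  0.        ]), 'pose': array([[-0.49593035, -0.38928694,  0.77621438, -0.57521167],
       [-0.86821048,  0.23900143, -0.43484352,  0.51106294],
       [-0.01623744, -0.88956955, -0.45651107,  0.75228633],
       [ 0.        ,  0.        ,  0.        ,  1.        ]])}
board_slot [([241.7, 270.9], 0.65)]
fence_slot [([254.7, 243.4], 0.71)]
washer_top [([255.8, 244.7], 0.78), ([272.2, 267.4], 0.66), ([227.9, 350.4], 0.57)]
fence_knob [([273.0, 267.2], 0.88), ([255.8, 245.0], 0.59)]
screw_wing []
screw_bar [([230.0, 351.
[... 622 characters left out ...]
.11772063, -0.9930395 ,  1.29362198],
       [ 0.        ,  0.        ,  0.        ,  1.        ]])}
board_slot [([238.9, 258.4], 0.63), ([328.1, 352.4], 0.18)]
fence_slot [([246.9, 227.4], 0.56)]
washer_top [([252.5, 233.1], 0.78), ([242.9, 472.5], 0.57)]
fence_knob [([283.7, 237.2], 0.67), ([237.8, 260.2], 0.58)]
screw_wing [([315.7, 161.6], 0.59), ([284.9, 423.5], 0.52)]
screw_bar [([288.4, 416.5], 0.54)]
holder [([286.7, 417.3], 0.85)]
stand [([244.0, 263.0], 0.88)]
quoin_key [([200.7, 407.2], 0.85)]
metal_bar [([327.3, 349.3], 0.68)]
tape_measure [([180.1, 353.3], 0.82), ([314.9, 162.9], 0.53)]
quoin [([315.5, 163.5], 0.61), ([287.6, 422.3], 0.47)]
stamp_pad [([242.1, 472.4], 0.67)]
1.4
```

View pics/scene0.png

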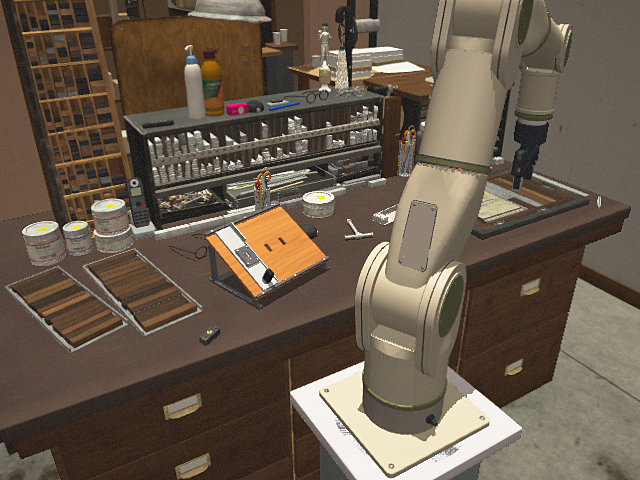

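View pics/top0.png

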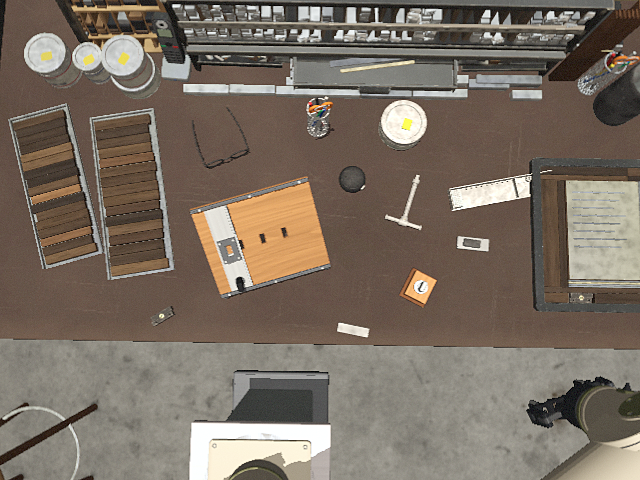

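```bash
python3 - <<'E'
import cv2
im=cv2.imread("pics/top0.png"); cv2.imwrite("pics/top0c.png",cv2.resize(im[180:380,140:400],None,fx=3,fy=3,interpolation=cv2.INTER_CUBIC))
cv2.imwrite("pics/top0d.png",cv2.resize(im[250:330,370:470],None,fx=7,fy=7,interpolation=cv2.INTER_CUBIC))
im=cv2.imread("pics/scene0.png"); cv2.imwrite("pics/scene0c.png",cv2.resize(im[150:350,180:440],None,fx=3,fy=3,interpolation=cv2.INTER_CUBIC))
E
```

```text
(no output)
```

View pics/top0c.png

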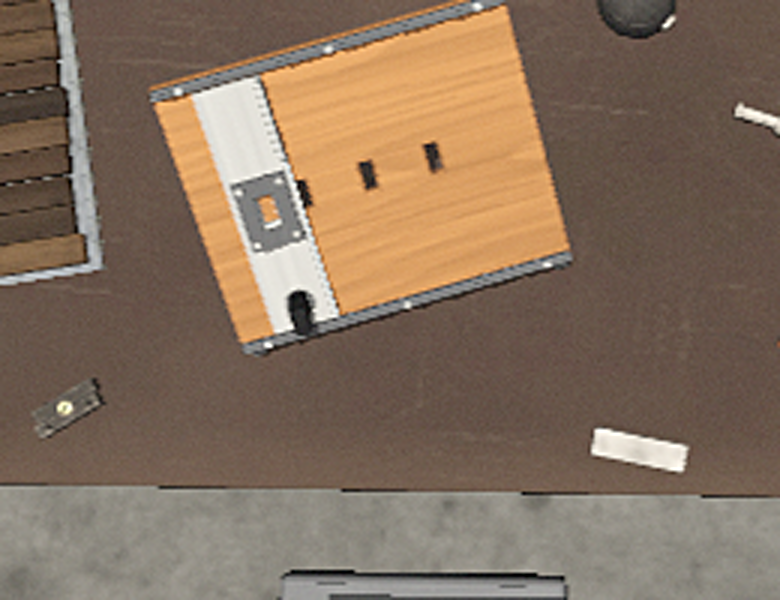

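View pics/top0d.png

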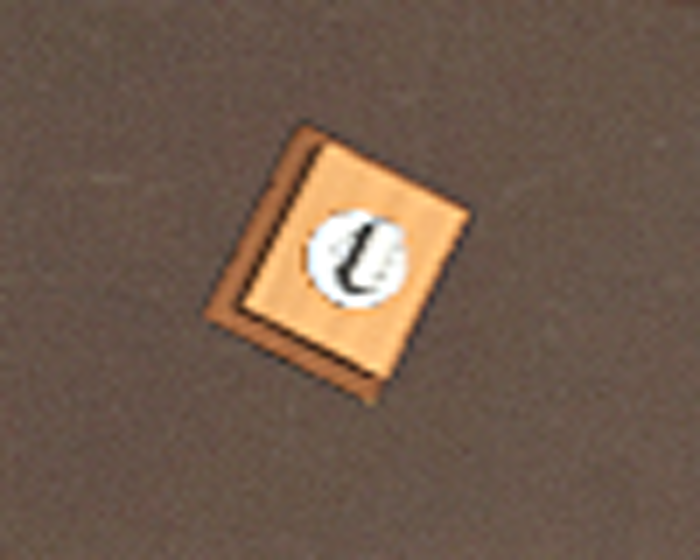

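View pics/scene0c.png

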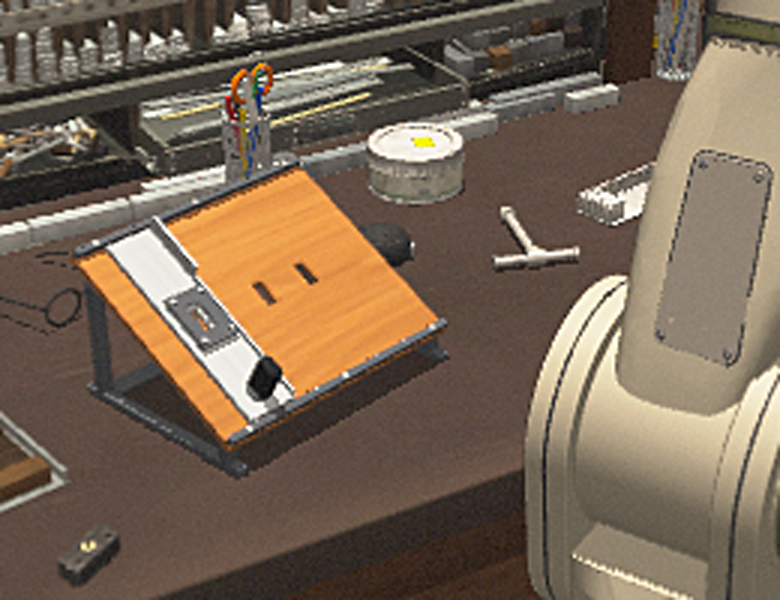

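The top view shows the fence near the left edge of the board, with its plate at about (228,250) px. The middle slot is at about (263,238), and the screw stands in the holder at about (421,287). The moves can only turn about the tool's x axis, so I also need to know how the tool's tilt behaves. First I'll compute the poses.

```bash
cat > h.py <<'E'
import numpy as np, cv2
from workcell import manip
from scipy.spatial.transform import Rotation as R
from scipy.optimize import least_squares
def cam(n):
    i=manip.camera_info(n); f=240/np.tan(np.radians(i["vfov"]/2))
    return np.array([[f,0,i["cx"]],[0,f,i["cy"]],[0,0,1]]),np.array(i["dist_coeffs"]),np.array(i["pose"])
def proj(n,P):
    K,d,T=cam(n); Ti=np.linalg.inv(T)
    return cv2.projectPoints(np.atleast_2d(P).astype(float),cv2.Rodrigues(Ti[:3,:3])[0],Ti[:3,3],K,d)[0][:,0]
def ray(n,uv):
    K,d,T=cam(n); u=cv2.undistortPoints(np.array(uv,float).reshape(-1,1,2),K,d)[:,0]
    D=np.c_[u,np.ones(len(u))]@T[:3,:3].T; return T[:3,3],D
def onz(n,uv,z):
    o,D=ray(n,uv); return o+D*((z-o[2])/D[:,2])[:,None]
def boardR(psi): # columns x,y,z of board in world
    return (R.from_euler('z',psi)*R.from_euler('y',-30,degrees=True)).as_matrix()
def tool():
    o=manip.get_obs(); M=R.from_quat(o["ee_rot"]).as_matrix(); return np.array(o["position"]),M,o
def show(n,name,box=None,s=3,pts=None):
    im=manip.camera(n)[:,:,::-1].copy(); 
    if box: 
        x0,y0,x1,y1=box; im=cv2.resize(im[y0:y1,x0:x1],None,fx=s,fy=s,interpolation=cv2.INTER_CUBIC)
        if pts is not None:
            for p in pts: cv2.circle(im,(int(round((p[0]-x0+.5)*s-.5)),int(round((p[1]-y0+.5)*s-.5))),2,(255,0,255),-1)
    cv2.imwrite(f"pics/{name}.png",im)
def state():
    p,M,o=tool(); print("t",round(o["clock"],2),"p",np.round(p,4),"axes\n",np.round(M,3),"\nF",np.round(o["ft_force"],1),"T",np.round(o["torque"],2),"w",round(o["grip_width"],3),"q",np.round(o["joint_pos"],2))
E
python3 - <<'E'
from h import *
state()
# holder top corners
c=np.array([(325,140),(470,213),(385,380),(243,308)])/7.+[370,250]-0.5+.07
P=onz("top",c,0.036); print(P.round(4), P.mean(0).round(4), [np.linalg.norm(P[i]-P[i-1]).round(4) for i in range(4)])
d=P[1]-P[2]; d2=P[0]-P[3]; print("az holder x",np.degrees(np.arctan2(d[1],d[0])),np.degrees(np.arctan2(d2[1],d2[0])))
# board: slots, in crop 3x offset (140,180)
def uc(l): return (np.array(l)+.5)/3.+[140,180]-.5
sl=uc([(368,174),(432,156)])
x0=onz("top",sl,0.085); print(x0.round(4))
# fence slot, washer corners
names=[(368,174),(432,156)]
# joint fit: middle slot, right slot, board right corners top (board face corners)
obj=np.array([[0,0,0],[0,-.05,0]]); 
def res(p):
    B=boardR(p[2]); W=obj@B.T+[p[0],p[1],.085]; return (proj("top",W)-sl).ravel()
r=least_squares(res,[x0[0,0],x0[0,1],.27]); print(r.x,r.fun,np.degrees(r.x[2]))
B=boardR(r.x[2]); 
corn=np.array([[s*.11,t*.13,0] for s in(-1,1) for t in(-1,1)])@B.T+[r.x[0],r.x[1],.085]
print((( proj("top",corn)-[140,180]+.5)*3-.5).round(0))
E
```

```text
t 1.4 p [ 0.261  -0.5679  0.3039] axes
 [[ 0.     0.418 -0.909]
 [ 0.    -0.909 -0.418]
 [-1.     0.    -0.   ]] 
F [-0.2 -0.2  0.6] T [-0.01  0.06 -0.01] w 1.0 q [ 1.12  0.33 -0.06  1.46  0.02  1.35 -0.09]
[[ 0.5056 -0.3509  0.036 ]
 [ 0.4825 -0.3984  0.036 ]
 [ 0.4277 -0.3702  0.036 ]
 [ 0.4502 -0.3239  0.036 ]] [ 0.4665 -0.3609  0.036 ] [np.float64(0.0616), np.float64(0.0527), np.float64(0.0616), np.float64(0.0515)]
az holder x -27.185972282864054 -25.989937804652794
[[ 0.5669 -0.0007  0.085 ]
 [ 0.5812 -0.0477  0.085 ]]
[ 5.66736369e-01 -3.14995229e-04  2.95413559e-01] [-0.19036973  0.05249454  0.19065774 -0.05353432] 16.92595015234212
[[570. 255.]
 [242. 348.]
 [501. -12.]
 [149.  86.]]
```

```bash
python3 - <<'E'
from h import *
def wf(B,t):
    L=[]
    def poly(p,close=True): 
        p=[np.array(q,float) for q in p]; 
        for a,b in zip(p,p[1:]+p[:1]): L.append((a,b))
    poly([(.11,.13,0),(.11,-.13,0),(-.11,-.13,0),(-.11,.13,0)])
    for k in(-1,0,1): poly([(.012,.00525+.05*k,0),(.012,-.00525+.05*k,0),(-.012,-.00525+.05*k,0),(-.012,.00525+.05*k,0)])
    return [(B@a+t,B@b+t) for a,b in L]
p=[.5667,-.0003,.2954]
B=boardR(p[2]); t=np.array([p[0],p[1],.085])
for n,box,f in(("top",(180,165,340,305),"top0"),("scene",(190,190,340,315),"scene0")):
    im=cv2.imread(f"pics/{f}.png"); x0,y0,x1,y1=box; s=5
    im=cv2.resize(im[y0:y1,x0:x1],None,fx=s,fy=s,interpolation=cv2.INTER_CUBIC)
    for a,b in wf(B,t):
        q=((proj(n,[a,b])-[x0,y0]+.5)*s-.5).round().astype(int); cv2.line(im,tuple(map(int,q[0])),tuple(map(int,q[1])),(255,0,255),1)
    cv2.imwrite(f"pics/ov_{n}.png",im)
E
```

```text
(no output)
```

View pics/ov_top.png

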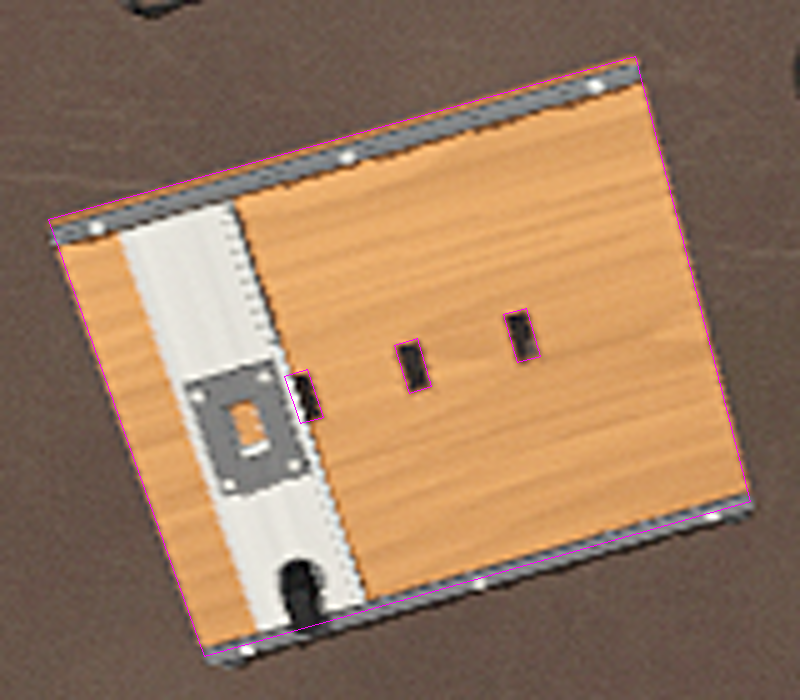

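View pics/ov_scene.png

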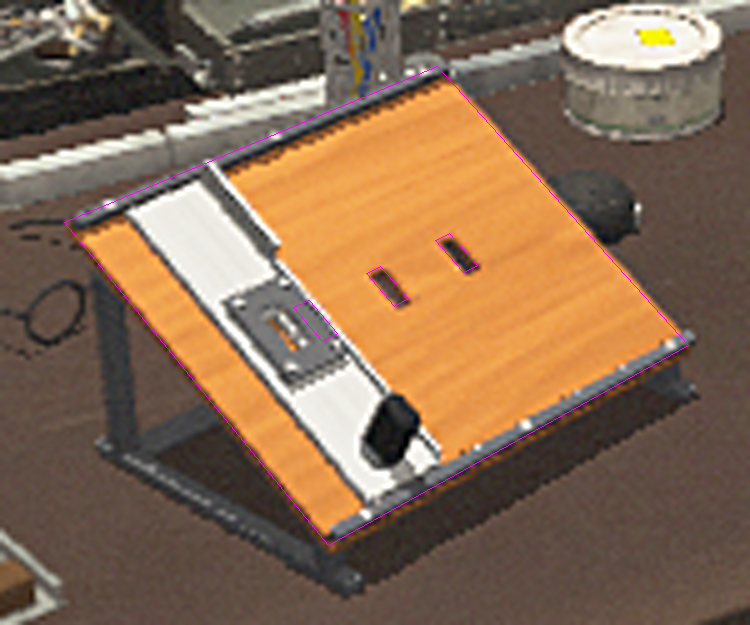

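The wireframe overlay fits the board in both views to about 1 px, giving a yaw of 16.9° and the middle slot near (0.566, 0, 0.085). Next I'll raise the tool and turn the jaws to the holder's angle, watching how the tool behaves near the edge of its reach.

Emit:
{"fn": "arm_command", "kwargs": {"moves": [[[0,-1,0,0,6.4],[0,-1,0,0,6.4],[0,-1,0,0,6.4],[0,-1,0,0,6.4],[0,-1,0,0,6.4],[0,-1,0,0,6.4],[0,-1,0,0,6.4],[0,-1,0,0,6.4],[0,-1,0,0,0],[0,-1,0,0,0],[0,-1,0,0,0],[0,-1,0,0,0]]]}}

```text
clock: 2.4
position: [0.2609, -0.5675, 0.6054]
ee_rot: [0.688, -0.162, -0.688, -0.162]
ft_force: [-0.5, -0.4, 0.4]
grip_width: 1.0
```

```bash
python3 -c "
from h import *
state()"
```

```text
t 2.4 p [ 0.2609 -0.5675  0.6054] axes
 [[ 0.    -0.446 -0.895]
 [-0.001 -0.895  0.446]
 [-1.     0.    -0.   ]] 
F [-0.5 -0.4  0.4] T [-0.05  0.01 -0.  ] w 1.0 q [ 1.02  0.41  0.08  0.73 -0.03  2.   -0.95]
```

Emit:
{"fn": "arm_command", "kwargs": {"moves": [[[0,-1,0,0,0],[0,-1,0,0,0],[0,-1,0,0,0],[0,-1,0,0,0]]]}}

```text
clock: 2.73
position: [0.2511, -0.5471, 0.6601]
ee_rot: [0.7, -0.178, -0.676, -0.147]
ft_force: [-0.6, -0.6, 0.6]
grip_width: 0.998
```

```bash
python3 -c "
from h import *
state()"
```

```text
t 2.73 p [ 0.2511 -0.5471  0.6601] axes
 [[ 0.023 -0.448 -0.894]
 [-0.051 -0.893  0.446]
 [-0.998  0.036 -0.043]] 
F [-0.6 -0.6  0.6] T [ 0.15  0.06 -0.02] w 0.998 q [ 0.88  0.39  0.36  0.66 -0.15  2.06 -0.9 ]
```

Emit:
{"fn": "arm_command", "kwargs": {"moves": [[[0,1,0,0,0],[0,1,0,0,0],[0,1,0,0,0],[0,1,0,0,0]]]}}

```text
clock: 3.07
position: [0.2533, -0.5514, 0.5591]
ee_rot: [0.7, -0.178, -0.676, -0.146]
ft_force: [0.7, 0.1, 0.7]
grip_width: 1.001
```

```bash
python3 -c "
from h import *
state()"
```

```text
t 3.07 p [ 0.2533 -0.5514  0.5591] axes
 [[ 0.024 -0.447 -0.894]
 [-0.051 -0.894  0.445]
 [-0.998  0.035 -0.044]] 
F [0.7 0.1 0.7] T [ 0.04 -0.   -0.03] w 1.001 q [ 0.83  0.27  0.34  1.03 -0.09  1.8  -0.91]
```

Tilt made by pressing against the reach limit stays in the commanded pose, so I can use that to lean the tool 30° later. Now I'll find how far the fence has to slide.

```bash
cat >> h.py <<'E'
BP=[.5663,-.0004,.2954]
def bframe(): return boardR(BP[2]),np.array([BP[0],BP[1],.085])
def onboard(n,uv,zb):
    B,t=bframe(); o,D=ray(n,uv); o2=(o-t)@B; D2=D@B; return o2+D2*((zb-o2[2])/D2[:,2])[:,None]
E
python3 - <<'E'
from h import *
def u5(l): return (np.array(l,float)+.5)/5+[180,165]-.5
def us(l): return (np.array(l,float)+.5)/5+[190,190]-.5
print("washer top",onboard("top",u5([(187,383),(277,360),(310,467),(222,492)]),.0135).round(4),onboard("top",u5([(187,383),(277,360),(310,467),(222,492)]),.0135).mean(0))
print("edge",onboard("top",u5([(122,235),(257,628)]),.0065).round(4))
w=us([(226,300),(281,277),(347,353),(292,380)]); print("scene washer",onboard("scene",w,.0135).round(4),onboard("scene",w,.0135).mean(0))
print("slots scene",onboard("scene",us([(389,287),(458,254)]),0).round(4), "top",onboard("top",u5([(414,367),(522,336)]),0).round(4))
B,t=bframe()
for y in(.075,.077): print(y,(B@[-.08,y,.037]+t).round(4))
E
```

```text
washer top [[ 0.0266  0.0949  0.0135]
 [ 0.0256  0.0547  0.0135]
 [-0.0274  0.0557  0.0135]
 [-0.0275  0.096   0.0135]] [-0.00066323  0.0753139   0.0135    ]
edge [[ 0.0969  0.1015  0.0065]
 [-0.1     0.1021  0.0065]]
scene washer [[ 0.0253  0.0941  0.0135]
 [ 0.0241  0.0589  0.0135]
 [-0.03    0.058   0.0135]
 [-0.0299  0.0944  0.0135]] [-0.00260094  0.07635069  0.0135    ]
slots scene [[-0.001  -0.0003  0.    ]
 [-0.0011 -0.0503  0.    ]] top [[-0.0003 -0.0004  0.    ]
 [-0.0001 -0.0502  0.    ]]
0.075 [0.4605 0.0458 0.077 ]
0.077 [0.4599 0.0477 0.077 ]
```

Emit:
{"fn": "arm_command", "kwargs": {"moves": [[[0.3,0.9,0,0,-7.1],[0.3,0.9,0,0,-7.1],[0.3,0.9,0,0,-7.1],[0.3,0.9,0,0,-7.1],[0.3,0.9,0,0,-7.1],[0.3,0.9,0,0,-7.1]]]}}

```text
clock: 3.57
position: [0.2567, -0.5583, 0.4243]
ee_rot: [0.705, 0.082, -0.694, 0.12]
ft_force: [-0.4, -0.1, -0.4]
grip_width: 0.701
```

```bash
cat >> h.py <<'E'
def plan(target_grasp,off=.054):
    "shift in tool units to bring grasp point to target"
    p,M,o=tool(); d=(np.array(target_grasp)-(p+M[:,0]*off)); print("tool shift units",(M.T@d/.025).round(2),"mm",(M.T@d*1000).round(1),"jaw az",np.degrees(np.arctan2(M[1,1],M[0,1])).round(2),"tilt",np.degrees(np.arccos(-M[2,0])).round(2))
E
python3 -c "
from h import *
state(); plan([.460,.047,.077]);plan([.460,.047,.15])"
```

```text
t 3.57 p [ 0.2567 -0.5583  0.4243] axes
 [[ 0.023  0.283 -0.959]
 [-0.051 -0.958 -0.284]
 [-0.998  0.056 -0.008]] 
F [-0.4 -0.1 -0.4] T [0.08 0.05 0.  ] w 0.701 q [ 0.88  0.24  0.23  1.34 -0.05  1.51 -0.18]
tool shift units [ 10.67 -21.66 -14.55] mm [ 266.7 -541.4 -363.8] jaw az -73.55 tilt 3.22
tool shift units [  7.75 -21.49 -14.57] mm [ 193.8 -537.3 -364.4] jaw az -73.55 tilt 3.22
```

Emit:
{"fn": "arm_command", "kwargs": {"moves": [[[0.3,0.2,-0.94,-0.63,0],[0.3,0.2,-0.94,-0.63,0],[0.3,0.2,-0.94,-0.63,0],[0.3,0.2,-0.94,-0.63,0],[0.3,0.2,-0.94,-0.63,0],[0.3,0.2,-0.94,-0.63,0],[0.3,0.2,-0.94,-0.63,0],[0.3,0.2,-0.94,-0.63,0],[0.3,0.2,-0.94,-0.63,0],[0.3,0.2,-0.94,-0.63,0],[0.3,0.2,-0.94,-0.63,0],[0.3,0.2,-0.94,-0.63,0]]]}}

```text
clock: 4.57
position: [0.3616, -0.2374, 0.3513]
ee_rot: [0.705, 0.079, -0.694, 0.119]
ft_force: [0.1, 0.2, -0.0]
grip_width: 0.703
```

Emit:
{"fn": "arm_command", "kwargs": {"moves": [[[0.3,0.4,-0.94,-0.63,0],[0.3,0.4,-0.94,-0.63,0],[0.3,0.4,-0.94,-0.63,0],[0.3,0.4,-0.94,-0.63,0],[0.3,0.4,-0.94,-0.63,0],[0.3,0.4,-0.94,-0.63,0],[0.3,0.4,-0.94,-0.63,0],[0.3,0.4,-0.94,-0.63,0],[0.3,0.4,-0.94,-0.63,0],[0.3,0.4,-0.94,-0.63,0],[0.3,0.4,-0.94,-0.63,0]]]}}

```text
clock: 5.48
position: [0.4593, 0.0526, 0.2287]
ee_rot: [0.706, 0.08, -0.693, 0.119]
ft_force: [1.4, -0.8, -0.2]
grip_width: 0.702
```

```bash
python3 -c "
from h import *
state(); plan([.460,.047,.077])
show('top','t1',(180,165,340,305),5)
show('scene','s1',(190,150,340,315),4)
for n in('top','scene'): print([(np.round(d['pixel'],1).tolist(),round(d['confidence'],2)) for d in manip.pinpoint('fence_knob',n)][:3])
"
```

```text
t 5.48 p [0.4593 0.0526 0.2287] axes
 [[ 0.026  0.277 -0.96 ]
 [-0.053 -0.959 -0.278]
 [-0.998  0.058 -0.01 ]] 
F [ 1.4 -0.8 -0.2] T [ 0.04 -0.03 -0.04] w 0.702 q [ 0.24  0.05 -0.5   1.96  0.09  1.13 -1.58]
tool shift units [ 3.91 -0.13  0.09] mm [97.8 -3.2  2.4] jaw az -73.86 tilt 3.36
[([282.7, 238.6], 0.68)]
[([273.3, 269.4], 0.73)]
```

View pics/s1.png

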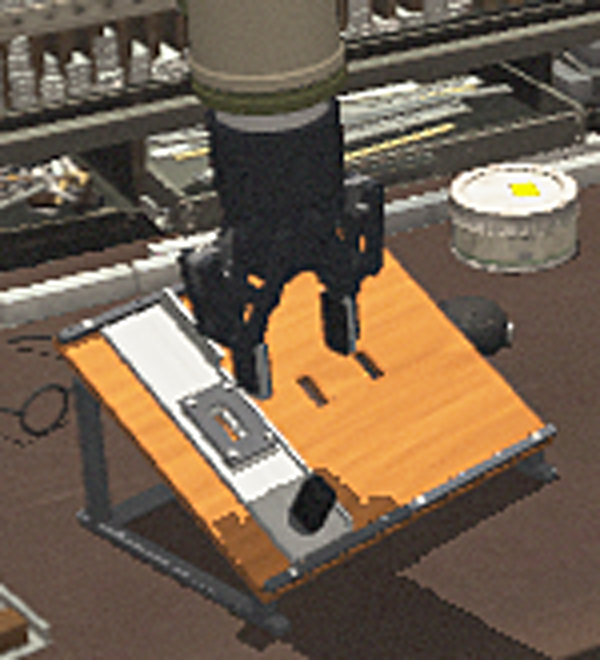

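Emit:
{"fn": "arm_command", "kwargs": {"moves": [[[0.3,0.78,-0.03,0.02,0],[0.3,0.78,-0.03,0.02,0],[0.3,0.78,-0.03,0.02,0],[0.3,0.78,-0.03,0.02,0],[0.3,0.78,-0.02,0.02,0],[0.3,0,0,0,0],[0.3,0,0,0,0]]], "force": 30}}

```text
clock: 6.27
position: [0.4583, 0.0479, 0.1315]
ee_rot: [0.705, 0.079, -0.694, 0.118]
ft_force: [-0.1, -0.1, 0.1]
grip_width: 0.698
```

```bash
python3 -c "
from h import *
state(); plan([.460,.047,.077])
show('scene','s2',(190,150,340,315),4)
"
```

```text
t 6.27 p [0.4583 0.0479 0.1315] axes
 [[ 0.023  0.275 -0.961]
 [-0.051 -0.96  -0.276]
 [-0.998  0.056 -0.008]] 
F [-0.1 -0.1  0.1] T [0.05 0.01 0.02] w 0.698 q [ 0.22  0.18 -0.49  2.06  0.18  0.92 -1.66]
tool shift units [ 0.02 -0.07 -0.04] mm [ 0.5 -1.7 -1. ] jaw az -73.98 tilt 3.23
```

View pics/s2.png

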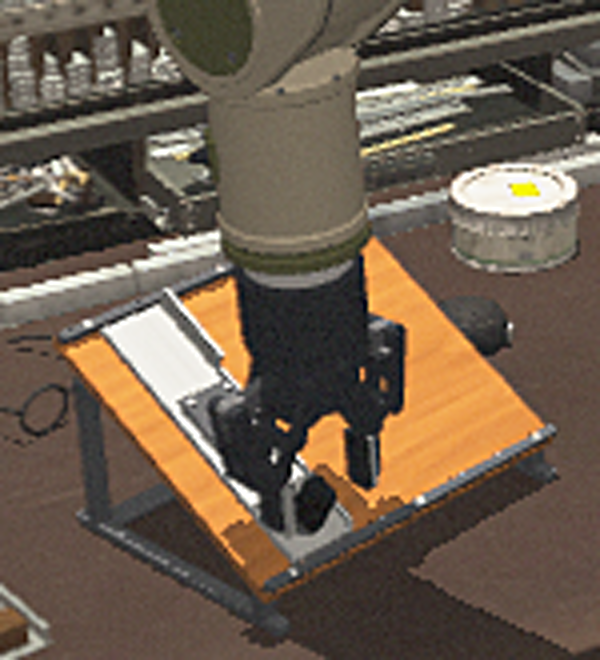

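Emit:
{"fn": "arm_command", "kwargs": {"moves": [[[1,0,0,0,0],[1,0,0,0,0],[1,0,0,0,0],[1,0,0,0,0],[1,0,0,0,0],[1,0,0,0,0]]], "force": 25}}

```text
clock: 6.82
position: [0.4592, 0.049, 0.132]
ee_rot: [0.706, 0.08, -0.694, 0.118]
ft_force: [-1.2, 0.3, 7.1]
grip_width: 0.168
```

```bash
python3 -c "
from h import *
state(); plan([.460,.047,.077])
show('scene','s3',(190,150,340,315),4)
show('top','t3',(180,165,340,305),5)
"
```

```text
t 6.82 p [0.4592 0.049  0.132 ] axes
 [[ 0.025  0.276 -0.961]
 [-0.05  -0.96  -0.277]
 [-0.998  0.055 -0.01 ]] 
F [-1.2  0.3  7.1] T [0.36 0.54 0.08] w 0.168 q [ 0.22  0.18 -0.49  2.06  0.18  0.92 -1.66]
tool shift units [ 0.04 -0.04  0.01] mm [ 1.  -0.9  0.3] jaw az -73.95 tilt 3.22
```

View pics/s3.png

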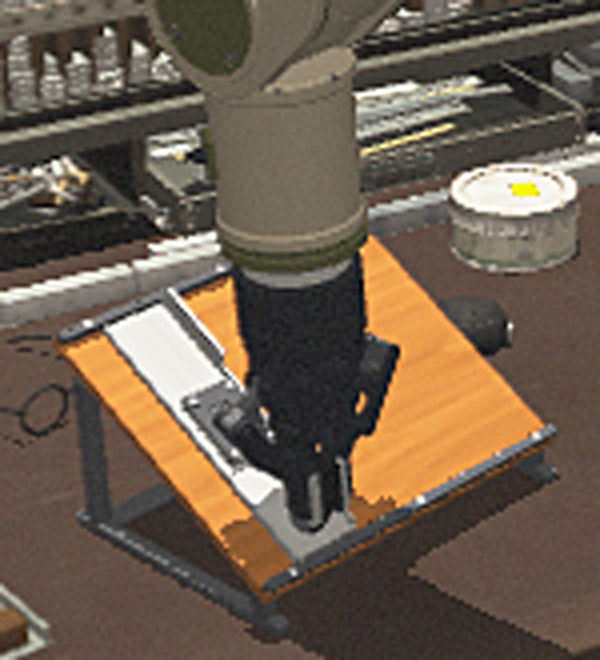

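```bash
python3 -c "
from h import *
p,M,o=tool(); B,t=bframe(); g=p+M[:,0]*.054
print((B.T@(g-t)).round(4)); d=M.T@(B@[0,-1,0]); print(d.round(4), (d*.0765/.025).round(3))
B,t=bframe()
"
```

```text
[-0.0793  0.0754  0.0378]
[ 0.0554  0.9984 -0.0148] [ 0.17   3.055 -0.045]
```

View pics/t3.png

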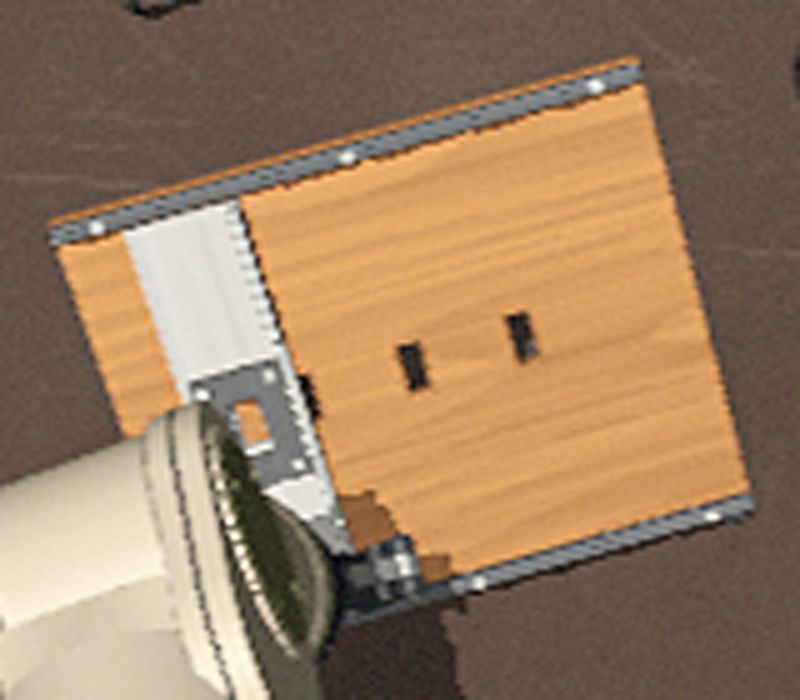

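Emit:
{"fn": "arm_command", "kwargs": {"moves": [[[1,0.03,0.6,-0.01,0],[1,0.03,0.6,-0.01,0],[1,0.03,0.6,-0.01,0],[1,0.03,0.6,-0.01,0],[1,0.04,0.59,-0.01,0],[1,0,0,0,0],[1,0,0,0,0],[1,0,0,0,0]]]}}

```text
clock: 7.58
position: [0.4812, -0.0226, 0.132]
ee_rot: [0.706, 0.08, -0.694, 0.118]
ft_force: [-0.1, -1.8, 6.4]
grip_width: 0.163
```

```bash
python3 -c "
from h import *
state()
p,M,o=tool(); B,t=bframe(); g=p+M[:,0]*.054
print((B.T@(g-t)).round(4)); 
show('scene','s4',(190,190,340,315),5)
show('top','t4',(180,165,340,305),5)
"
```

```text
t 7.58 p [ 0.4812 -0.0226  0.132 ] axes
 [[ 0.025  0.276 -0.961]
 [-0.051 -0.96  -0.277]
 [-0.998  0.056 -0.01 ]] 
F [-0.1 -1.8  6.4] T [0.09 0.04 0.07] w 0.163 q [ 0.32  0.22 -0.43  2.02  0.18  0.92 -1.5 ]
[-0.0791  0.0006  0.0377]
```

View pics/s4.png

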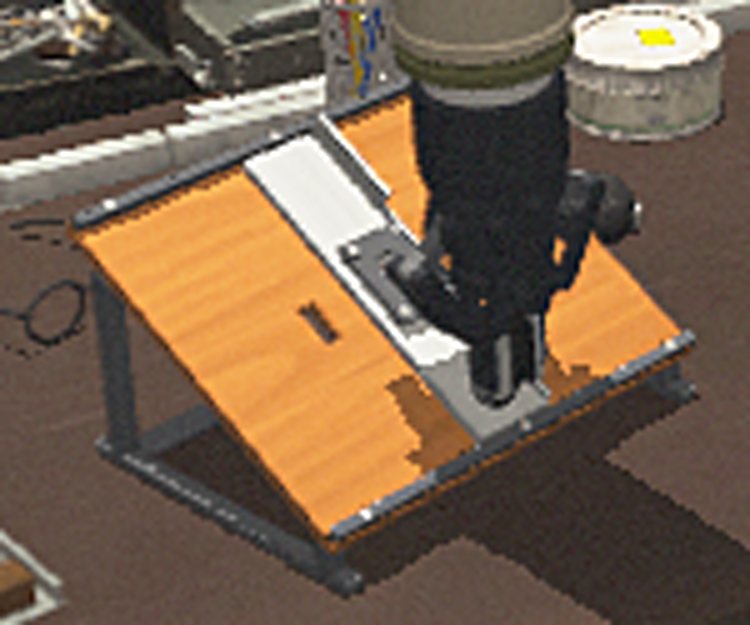

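View pics/t4.png

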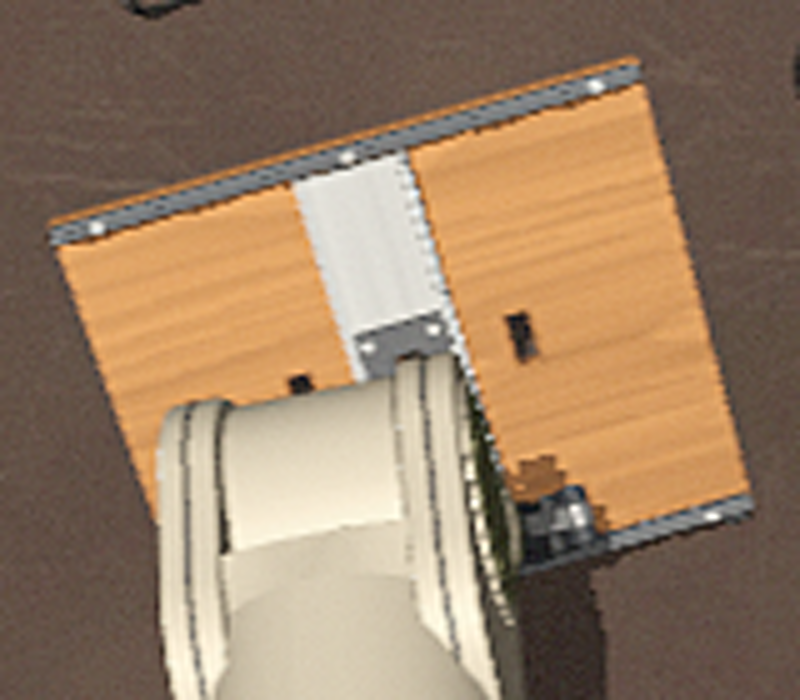

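Emit:
{"fn": "arm_command", "kwargs": {"moves": [[[0.4,0,0,0,0],[0.4,0,0,0,0],[0.4,0,0,0,0],[0.4,-0.5,0,0,0],[0.4,-1,0,0,0],[0.4,-1,0,0,0],[0.4,-1,0,0,0],[0.4,-1,0,0,7.1],[0.4,-1,0,0,7.1],[0.4,0,0,0,7.1],[0.4,0,0,0,7.1],[0.4,0,0,0,7.1]]]}}

```text
clock: 8.68
position: [0.4773, -0.0155, 0.2689]
ee_rot: [0.708, -0.138, -0.685, -0.105]
ft_force: [-0.1, 0.6, -0.2]
grip_width: 0.599
```

```bash
python3 -c "
from h import *
state()
plan([.4665,-.361,.18])
"
```

```text
t 8.68 p [ 0.4773 -0.0155  0.2689] axes
 [[ 0.024 -0.339 -0.941]
 [-0.051 -0.94   0.337]
 [-0.998  0.039 -0.04 ]] 
F [-0.1  0.6 -0.2] T [ 0.14  0.06 -0.01] w 0.599 q [ 0.32  0.04 -0.42  1.88  0.07  1.2  -2.04]
tool shift units [ 2.08 13.   -4.11] mm [  52.   325.  -102.8] jaw az -109.81 tilt 3.22
```

Emit:
{"fn": "arm_command", "kwargs": {"moves": [[[0.3,0,0.93,-0.29,0],[0.3,0.1,0.93,-0.29,0],[0.3,0.1,0.93,-0.29,0],[0.3,0.1,0.93,-0.29,0],[0.3,0.1,0.93,-0.29,0],[0.3,0.1,0.93,-0.29,0],[0.3,0.2,0.93,-0.29,0],[0.3,0.2,0.93,-0.29,0],[0.3,0.2,0.93,-0.29,0],[0.3,0.2,0.93,-0.29,0],[0.3,0.2,0.93,-0.29,0],[0.3,0.2,0.93,-0.29,0]]]}}

```text
clock: 9.68
position: [0.4672, -0.3105, 0.2402]
ee_rot: [0.708, -0.135, -0.686, -0.103]
ft_force: [0.9, 0.4, -0.1]
grip_width: 0.7
```

Emit:
{"fn": "arm_command", "kwargs": {"moves": [[[0.3,0.2,0.93,-0.29,0],[0.3,0.2,0.91,-0.33,0],[0.3,0,0,0,6.9],[0.3,0,0,0,0]]]}}

```text
clock: 10.02
position: [0.4663, -0.3596, 0.2322]
ee_rot: [0.699, -0.179, -0.676, -0.148]
ft_force: [0.5, -0.2, 0.2]
grip_width: 0.696
```

```bash
python3 -c "
from h import *
state()
plan([.4665,-.361,.062])
show('scene','s5',(190,190,340,315),5)
show('top','t5',(180,165,340,305),5)
show('top','t5h',(370,230,470,330),6)
show('scene','s5h',(270,150,470,300),4)
for q in('screw_wing','holder','screw_bar','washer_top','fence_slot'):
  for n in('scene','top'): print(q,n,[(np.round(d['pixel'],1).tolist(),round(d['confidence'],2)) for d in manip.pinpoint(q,n)][:3])
"
```

```text
t 10.02 p [ 0.4663 -0.3596  0.2322] axes
 [[ 0.022 -0.451 -0.892]
 [-0.05  -0.892  0.45 ]
 [-0.999  0.034 -0.042]] 
F [ 0.5 -0.2  0.2] T [ 0.11  0.06 -0.02] w 0.696 q [ 0.66  0.28 -0.11  1.68  0.07  1.14 -1.51]
tool shift units [ 4.64 -0.19  0.26] mm [116.   -4.6   6.4] jaw az -116.83 tilt 3.12
screw_wing scene []
screw_wing top [([286.3, 422.0], 0.58)]
holder scene [([253.5, 399.7], 0.56), ([244.0, 268.7], 0.56)]
holder top [([287.6, 415.9], 0.78)]
screw_bar scene []
screw_bar top [([287.9, 414.7], 0.39)]
washer_top scene [([242.8, 268.9], 0.74)]
washer_top top [([242.6, 263.2], 0.63)]
fence_slot scene [([247.9, 268.8], 0.93)]
fence_slot top [([235.9, 259.8], 0.78)]
```

View pics/t5.png

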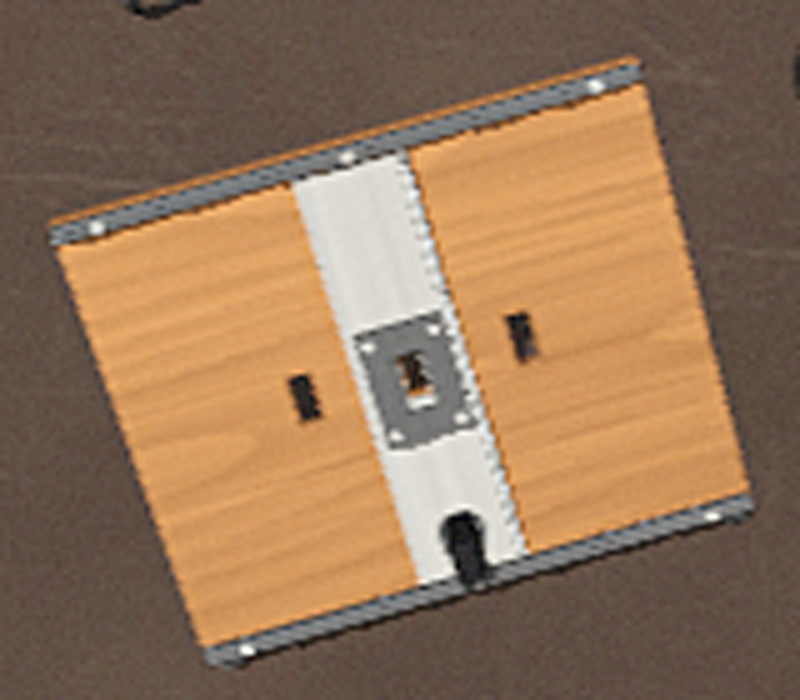

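View pics/s5.png

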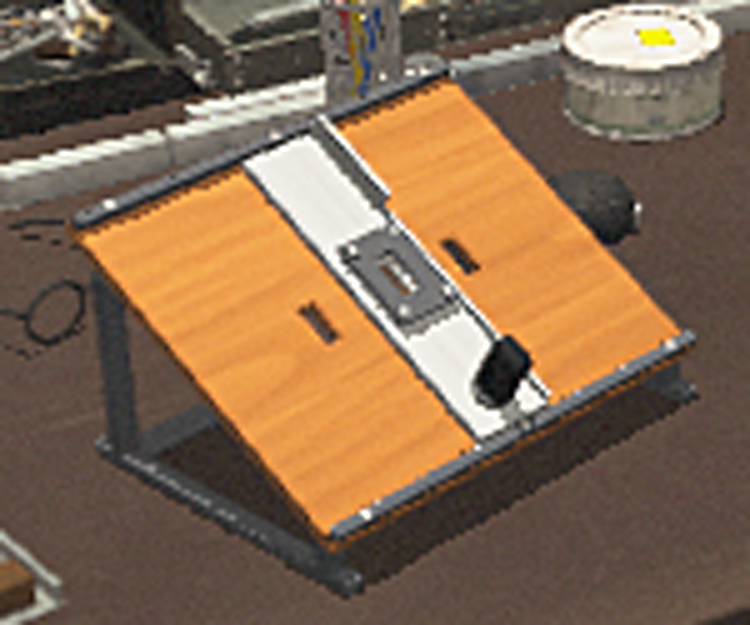

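View pics/s5h.png

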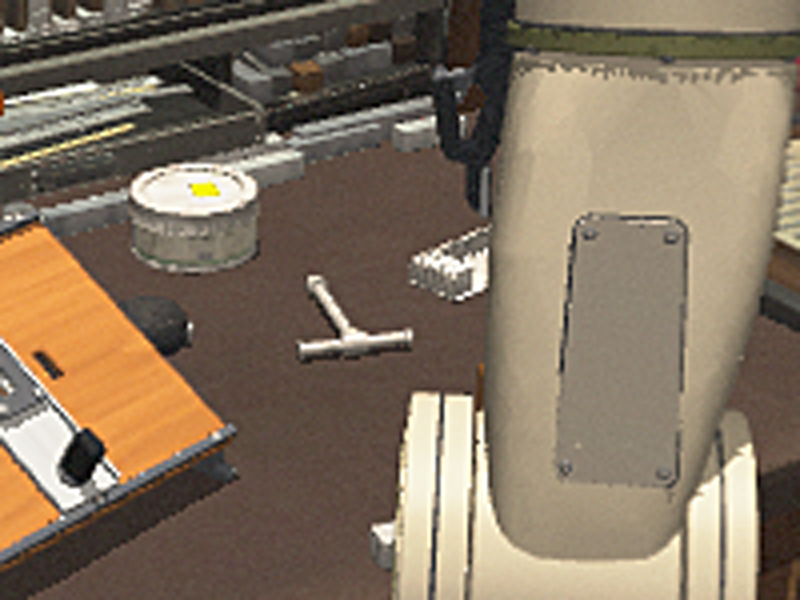

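View pics/t5h.png

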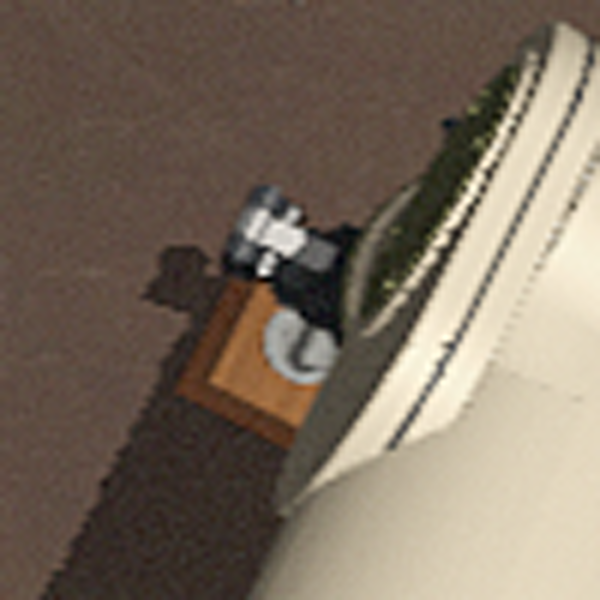

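```bash
python3 - <<'E'
from h import *
def u5(l): return (np.array(l,float)+.5)/5+[180,165]-.5
def us(l): return (np.array(l,float)+.5)/5+[190,190]-.5
w=onboard("top",u5([(357,335),(442,312),(478,420),(392,448)]),.0135); print(w.round(4),w.mean(0).round(4))
print(onboard("top",u5([(294,185),(418,580)]),.0065).round(4), onboard("top",u5([(305,398),(522,336)]),0).round(4))
w=onboard("scene",us([(340,247),(395,226),(460,297),(405,326)]),.0135); print(w.round(4),w.mean(0).round(4))
print(onboard("scene",us([(320,323),(459,255)]),0).round(4))
print(onz("top",(np.array([[356,260]])+.5)/7+[370,250]-.5,.040))
plan([.4665,-.361,.064])
E
```

```text
[[ 0.0267  0.0184  0.0135]
 [ 0.0264 -0.0199  0.0135]
 [-0.0276 -0.0214  0.0135]
 [-0.0293  0.0186  0.0135]] [-0.0009 -0.0011  0.0135]
[[ 0.0978  0.0253  0.0065]
 [-0.0989  0.0259  0.0065]] [[-0.0005  0.0497  0.    ]
 [-0.0001 -0.0502  0.    ]]
[[ 0.0255  0.0176  0.0135]
 [ 0.0232 -0.0193  0.0135]
 [-0.03   -0.0209  0.0135]
 [-0.0309  0.019   0.0135]] [-0.003  -0.0009  0.0135]
[[-0.0024  0.0489  0.    ]
 [-0.0019 -0.0504  0.    ]]
[[ 0.46634133 -0.36013726  0.04      ]]
tool shift units [ 4.6  -0.14  0.27] mm [115.   -3.4   6.8] jaw az -116.37 tilt 3.19
```

Emit:
{"fn": "arm_command", "kwargs": {"moves": [[[0.3,0.77,-0.03,0.05,0],[0.3,0.77,-0.03,0.05,0],[0.3,0.77,-0.02,0.04,0],[0.3,0.77,-0.02,0.04,0],[0.3,0.76,-0.02,0.04,0],[0.3,0.76,-0.02,0.04,0],[0.3,0,0,0,0],[0.3,0,0,0,0]]], "force": 40}}

```text
clock: 11.38
position: [0.4651, -0.3581, 0.1174]
ee_rot: [0.7, -0.176, -0.677, -0.146]
ft_force: [0.1, -0.7, 0.2]
grip_width: 0.7
```

```bash
python3 -c "
from h import *
state()
plan([.4664,-.3605,.064])
"
```

```text
t 11.38 p [ 0.4651 -0.3581  0.1174] axes
 [[ 0.022 -0.444 -0.896]
 [-0.049 -0.895  0.443]
 [-0.999  0.034 -0.042]] 
F [ 0.1 -0.7  0.2] T [ 0.06  0.04 -0.01] w 0.7 q [ 0.66  0.4  -0.11  1.79  0.09  0.91 -1.53]
tool shift units [-0.02 -0.01 -0.  ] mm [-0.6 -0.3 -0. ] jaw az -116.37 tilt 3.1
```

Emit:
{"fn": "arm_command", "kwargs": {"moves": [[[1,0,0,0,0],[1,0,0,0,0],[1,0,0,0,0],[1,0,0,0,0],[1,0,0,0,0],[1,0,0,0,0],[1,0,0,0,0]]], "force": 60}}

```text
clock: 11.97
position: [0.4662, -0.3586, 0.1192]
ee_rot: [0.701, -0.177, -0.675, -0.145]
ft_force: [-0.9, 1.5, 5.8]
grip_width: 0.103
```

```bash
python3 -c "
from h import *
state()
plan([.4664,-.3605,.064])
"
```

```text
t 11.97 p [ 0.4662 -0.3586  0.1192] axes
 [[ 0.026 -0.444 -0.896]
 [-0.051 -0.895  0.442]
 [-0.998  0.035 -0.046]] 
F [-0.9  1.5  5.8] T [ 0.39  0.1  -0.02] w 0.103 q [ 0.66  0.4  -0.11  1.79  0.09  0.91 -1.53]
tool shift units [ 0.05 -0.01  0.06] mm [ 1.2 -0.3  1.5] jaw az -116.37 tilt 3.29
```

Emit:
{"fn": "arm_command", "kwargs": {"moves": [[[1,-0.4,0.014,-0.018,0],[1,-0.6,0.021,-0.028,0],[1,-0.8,0.028,-0.037,0],[1,-0.8,0.028,-0.037,0],[1,-0.8,0.028,-0.037,0],[1,-0.8,0.028,-0.037,0],[1,-0.8,0.028,-0.037,0]]]}}

```text
clock: 12.55
position: [0.4655, -0.3585, 0.2449]
ee_rot: [0.701, -0.177, -0.676, -0.146]
ft_force: [0.7, -0.8, -0.5]
grip_width: 0.107
```

```bash
python3 -c "
from h import *
state()
show('top','t6h',(370,200,470,330),6)
show('scene','s6h',(270,120,470,270),4)
"
```

```text
t 12.55 p [ 0.4655 -0.3585  0.2449] axes
 [[ 0.024 -0.444 -0.896]
 [-0.051 -0.895  0.443]
 [-0.998  0.035 -0.044]] 
F [ 0.7 -0.8 -0.5] T [0.02 0.03 0.01] w 0.107 q [ 0.66  0.26 -0.12  1.67  0.07  1.16 -1.5 ]
```

View pics/t6h.png

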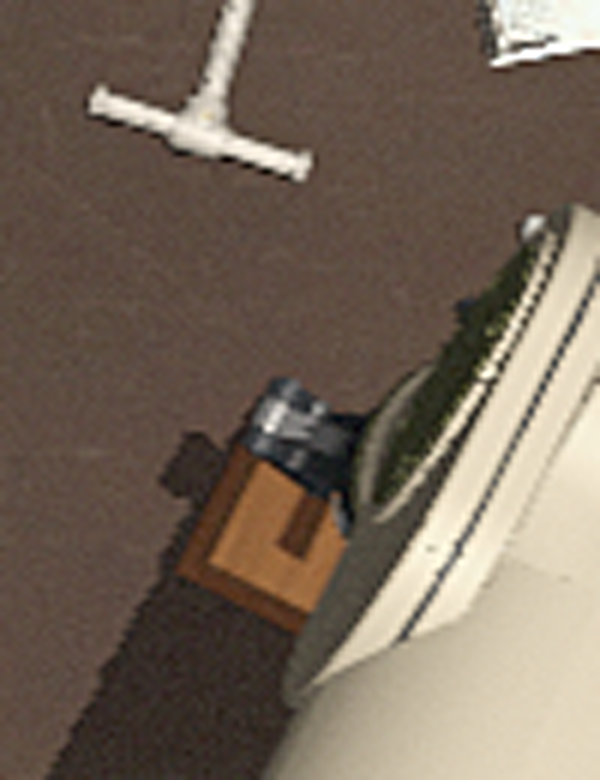

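View pics/s6h.png

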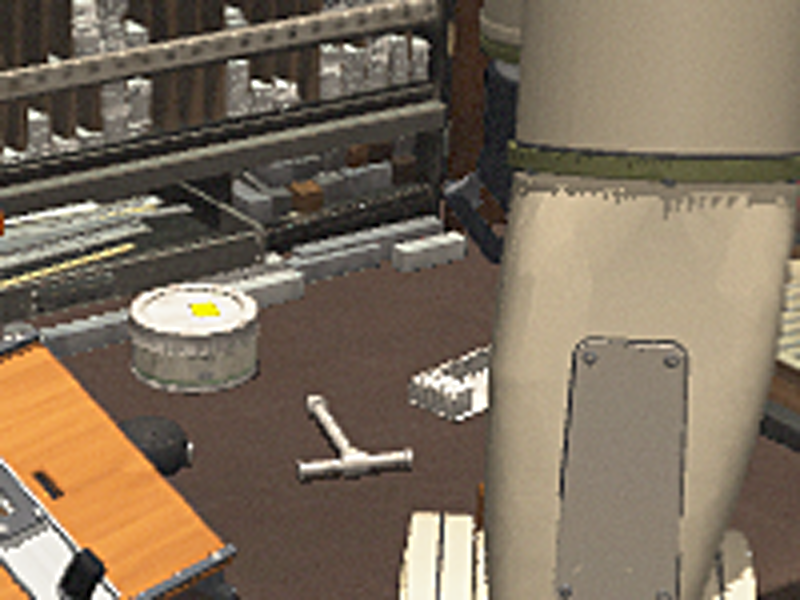

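The screw is out: the holder slot at (300,520) in the crop shows empty, and the jaw opening is about 9 mm. Next I'll turn the jaws to the board's direction and climb, so the wrist limit at azimuth 17° tilts the tool.

Emit:
{"fn": "arm_command", "kwargs": {"moves": [[[1,-0.9,0,0,-7.1],[1,-0.9,0,0,-7.1],[1,-0.9,0,0,-7.1],[1,-0.9,0,0,-7.1],[1,-0.9,0,0,-7.1],[1,-0.9,0,0,-7.1]]]}}

```text
clock: 13.15
position: [0.4621, -0.3515, 0.3787]
ee_rot: [0.705, 0.083, -0.694, 0.121]
ft_force: [-0.0, 0.0, -0.7]
grip_width: 0.107
```

```bash
cat >> h.py <<'E'
def planT(tcp):
    p,M,o=tool(); d=M.T@(np.array(tcp)-p)/.025; print("units",d.round(2))
E
python3 -c "
from h import *
state()
planT([.526,.16,.60])
"
```

```text
t 13.15 p [ 0.4621 -0.3515  0.3787] axes
 [[ 0.023  0.285 -0.958]
 [-0.05  -0.957 -0.286]
 [-0.998  0.055 -0.008]] 
F [-0.   0.  -0.7] T [ 0.07 -0.    0.02] w 0.107 q [ 0.72  0.18 -0.19  1.49  0.07  1.42 -0.75]
units [ -9.8  -18.37  -8.37]
```

Emit:
{"fn": "arm_command", "kwargs": {"moves": [[[1,-0.5,-0.92,-0.42,0],[1,-0.5,-0.92,-0.42,0],[1,-0.5,-0.92,-0.42,0],[1,-0.5,-0.92,-0.42,0],[1,-0.5,-0.92,-0.42,0],[1,-0.5,-0.92,-0.42,0],[1,-0.5,-0.92,-0.42,0],[1,-0.5,-0.92,-0.42,0],[1,-0.5,-0.92,-0.42,0],[1,-0.5,-0.92,-0.42,0],[1,-0.5,-0.92,-0.42,0],[1,-0.5,-0.92,-0.42,0]]]}}

```text
clock: 14.15
position: [0.5024, -0.0431, 0.5139]
ee_rot: [0.705, 0.081, -0.694, 0.119]
ft_force: [-0.2, 0.1, -2.1]
grip_width: 0.1
```

Emit:
{"fn": "arm_command", "kwargs": {"moves": [[[1,-0.5,-0.92,-0.42,0],[1,-0.5,-0.92,-0.42,0],[1,-0.5,-0.92,-0.42,0],[1,-0.5,-0.92,-0.42,0],[1,-0.5,-0.92,-0.42,0],[1,-0.5,-0.92,-0.42,0],[1,-0.5,-0.92,-0.42,0],[1,-0.5,-0.92,-0.42,0]]]}}

```text
clock: 14.82
position: [0.5295, 0.1616, 0.6044]
ee_rot: [0.705, 0.081, -0.694, 0.119]
ft_force: [0.5, 1.2, -0.7]
grip_width: 0.102
```

```bash
python3 -c "
from h import *
state()
planT([.526,.16,.90])
"
```

```text
t 14.82 p [0.5295 0.1616 0.6044] axes
 [[ 0.023  0.279 -0.96 ]
 [-0.051 -0.959 -0.28 ]
 [-0.998  0.055 -0.008]] 
F [ 0.5  1.2 -0.7] T [ 0.06  0.04 -0.03] w 0.102 q [ 0.04  0.26 -0.63  0.96  0.23  1.96 -1.77]
units [-11.81   0.68   0.05]
```

Now straight up, past the limit of joint 6.

Emit:
{"fn": "arm_command", "kwargs": {"moves": [[[1,-1,0.05,0,0],[1,-1,0.05,0,0],[1,-1,0.05,0,0],[1,-1,0.05,0,0],[1,-1,0.05,0,0],[1,-1,0.05,0,0]]]}}

```text
clock: 15.32
position: [0.5408, 0.1591, 0.6288]
ee_rot: [-0.691, -0.077, 0.709, -0.12]
ft_force: [0.6, 0.5, -1.5]
grip_width: 0.104
```

```bash
python3 -c "
from h import *
state()
planT([.526,.16,.90])
"
```

```text
t 15.32 p [0.5408 0.1591 0.6288] axes
 [[-0.017  0.278 -0.961]
 [-0.064 -0.959 -0.276]
 [-0.998  0.056  0.034]] 
F [ 0.6  0.5 -1.5] T [ 0.08 -0.08  0.03] w 0.104 q [-0.52  0.29  0.2   0.84 -0.    2.05 -1.62]
units [-10.82   0.41   0.93]
```

Emit:
{"fn": "arm_command", "kwargs": {"moves": [[[1,-1,0.05,0,0],[1,-1,0.05,0,0],[1,-1,0.05,0,0],[1,-1,0.05,0,0],[1,-1,0.05,0,0],[1,-1,0.05,0,0]]]}}

```text
clock: 15.82
position: [0.5181, 0.1493, 0.6816]
ee_rot: [0.723, 0.082, -0.676, 0.117]
ft_force: [0.2, -1.1, -0.4]
grip_width: 0.106
```

```bash
python3 -c "
from h import *
state()
planT([.526,.16,.90])
"
```

```text
t 15.82 p [0.5181 0.1493 0.6816] axes
 [[ 0.073  0.277 -0.958]
 [-0.04  -0.959 -0.28 ]
 [-0.997  0.059 -0.059]] 
F [ 0.2 -1.1 -0.4] T [ 0.09  0.1  -0.02] w 0.106 q [-0.83  0.25  0.66  0.82 -0.11  2.06 -1.53]
units [-8.7   0.19 -0.94]
```

Emit:
{"fn": "arm_command", "kwargs": {"moves": [[[1,-1,0.06,-0.1,0],[1,-1,0.06,-0.1,0],[1,-1,0.06,-0.1,0],[1,-1,0.06,-0.1,0],[1,-1,0.06,-0.1,0],[1,-1,0.06,-0.1,0],[1,-1,0.06,-0.1,0],[1,-1,0.06,-0.1,0]]]}}

```text
clock: 16.48
position: [0.4834, 0.1341, 0.7565]
ee_rot: [0.774, 0.088, -0.617, 0.113]
ft_force: [-0.6, 0.8, -0.4]
grip_width: 0.107
```

```bash
python3 -c "
from h import *
state()
planT([.526,.16,.90])
"
```

```text
t 16.48 p [0.4834 0.1341 0.7565] axes
 [[ 0.223  0.275 -0.935]
 [-0.004 -0.959 -0.283]
 [-0.975  0.067 -0.213]] 
F [-0.6  0.8 -0.4] T [ 0.01  0.3  -0.07] w 0.107 q [-1.03  0.18  0.89  0.74 -0.11  2.06 -1.52]
units [-5.22 -0.14 -3.11]
```

Emit:
{"fn": "arm_command", "kwargs": {"moves": [[[1,-0.9,-0.7,-0.2,0],[1,-0.9,-0.7,-0.2,0],[1,-0.9,-0.7,-0.2,0],[1,-0.9,-0.7,-0.2,0],[1,-0.9,-0.7,-0.2,0],[1,-0.9,-0.7,-0.2,0],[1,-0.9,-0.7,-0.2,0],[1,-0.9,-0.7,-0.2,0]]]}}

```text
clock: 17.15
position: [0.4122, 0.26, 0.8092]
ee_rot: [0.816, 0.1, -0.56, 0.103]
ft_force: [0.3, 0.1, -0.8]
grip_width: 0.108
```

```bash
cat >> h.py <<'E'
def tilt():
    p,M,o=tool(); a=-boardR(BP[2])[:,2]; y=np.array([-np.sin(BP[2]),np.cos(BP[2]),0]); xx=np.array([np.cos(BP[2]),np.sin(BP[2]),0])
    print("tilt pitch deg",np.degrees(np.arcsin(M[:,0]@xx)).round(2),"side",np.degrees(np.arcsin(M[:,0]@y)).round(2),"jaw vs -y_b: in-plane", np.degrees(np.arcsin(M[:,1]@(boardR(BP[2])[:,0]))).round(2),"z",np.degrees(np.arcsin(M[:,1]@-a)).round(2),"pos",p.round(3),"az",np.degrees(np.arctan2(p[1],p[0])).round(1),"q",np.round(o["joint_pos"],2),"t",round(o["clock"],2))
E
python3 -c "
from h import *
tilt()
"
```

```text
tilt pitch deg 20.58 side -3.28 jaw vs -y_b: in-plane 1.03 z 3.15 pos [0.412 0.26  0.809] az 32.2 q [-1.5   0.21  1.14  0.64 -0.11  2.06 -1.74] t 17.15
```

Emit:
{"fn": "arm_command", "kwargs": {"moves": [[[1,-0.9,-0.4,-0.3,0],[1,-0.9,-0.4,-0.3,0],[1,-0.9,-0.4,-0.3,0],[1,-0.9,-0.4,-0.3,0],[1,-0.9,-0.4,-0.3,0],[1,-0.9,-0.4,-0.3,0],[1,-0.9,-0.4,-0.3,0]]]}}

```text
clock: 17.73
position: [0.3637, 0.3066, 0.8565]
ee_rot: [0.849, 0.118, -0.508, 0.089]
ft_force: [-0.2, -0.8, -0.5]
grip_width: 0.104
```

```bash
python3 -c "
from h import *
tilt();state()
"
```

```text
tilt pitch deg 27.99 side -1.59 jaw vs -y_b: in-plane 0.85 z 1.56 pos [0.364 0.307 0.857] az 40.1 q [-1.64  0.23  1.23  0.52 -0.13  2.06 -1.83] t 17.73
t 17.73 p [0.3637 0.3066 0.8565] axes
 [[ 0.457  0.29  -0.841]
 [ 0.11  -0.956 -0.27 ]
 [-0.883  0.031 -0.469]] 
F [-0.2 -0.8 -0.5] T [-0.08  0.55  0.05] w 0.104 q [-1.64  0.23  1.23  0.52 -0.13  2.06 -1.83]
```

Emit:
{"fn": "arm_command", "kwargs": {"moves": [[[1,-0.9,-0.4,-0.4,0],[1,-0.9,-0.4,-0.4,0],[1,-0.9,-0.4,-0.4,0],[1,-0.9,-0.4,-0.4,0]]]}}

```text
clock: 18.07
position: [0.3364, 0.3281, 0.8829]
ee_rot: [0.866, 0.13, -0.476, 0.079]
ft_force: [0.1, 0.2, -0.1]
grip_width: 0.104
```

```bash
python3 -c "
from h import *
tilt()
"
```

```text
tilt pitch deg 32.29 side -0.3 jaw vs -y_b: in-plane 0.88 z 0.34 pos [0.336 0.328 0.883] az 44.3 q [-1.67  0.25  1.25  0.44 -0.14  2.06 -1.87] t 18.07
```

```bash
python3 -c "
from h import *
planT([.45,0.0,.40]); planT([.40,.12,.6])
"
```

```text
units [16.68 13.63 10.09]
units [9.62 8.56 6.17]
```

Emit:
{"fn": "arm_command", "kwargs": {"moves": [[[1,0.8,0.65,0.48,0],[1,0.8,0.65,0.48,0],[1,0.8,0.65,0.48,0],[1,0.8,0.65,0.48,0],[1,0.8,0.65,0.48,0],[1,0.8,0.65,0.48,0]]]}}

```text
clock: 18.57
position: [0.3393, 0.2638, 0.8242]
ee_rot: [0.858, 0.124, -0.494, 0.063]
ft_force: [5.6, 1.0, -3.5]
grip_width: 0.108
```

```bash
python3 -c "
from h import *
tilt(); planT([.45,0.0,.40])
"
```

```text
tilt pitch deg 30.3 side 0.27 jaw vs -y_b: in-plane -1.24 z -0.28 pos [0.339 0.264 0.824] az 37.9 q [-2.18 -0.25  0.75  0.89  0.73  2.04 -2.24] t 18.57
units [15.18 11.62  7.31]
```

```bash
python3 -c "
from h import *
planT([.50,0.22,.65]); state()
"
```

```text
units [ 8.84  3.56 -1.43]
t 18.57 p [0.3393 0.2638 0.8242] axes
 [[ 0.481  0.275 -0.832]
 [ 0.151 -0.961 -0.231]
 [-0.863 -0.015 -0.504]] 
F [ 5.6  1.  -3.5] T [-0.23  0.46 -0.04] w 0.108 q [-2.18 -0.25  0.75  0.89  0.73  2.04 -2.24]
```

Emit:
{"fn": "arm_command", "kwargs": {"moves": [[[1,0.9,0.36,-0.14,0],[1,0.9,0.36,-0.14,0],[1,0.9,0.36,-0.14,0],[1,0.9,0.36,-0.14,0]]]}}

```text
clock: 18.9
position: [0.4055, 0.2446, 0.7518]
ee_rot: [0.857, 0.124, -0.496, 0.062]
ft_force: [0.7, 0.8, 0.3]
grip_width: 0.102
```

```bash
python3 -c "
from h import *
tilt(); planT([.50,0.22,.65])
"
```

```text
tilt pitch deg 30.07 side 0.31 jaw vs -y_b: in-plane -1.32 z -0.31 pos [0.405 0.245 0.752] az 31.1 q [-2.13 -0.39  0.76  1.12  0.77  1.89 -2.26] t 18.9
units [ 5.18  2.05 -0.89]
```

Emit:
{"fn": "arm_command", "kwargs": {"moves": [[[1,0.8,0.4,-0.3,0],[1,0.8,0.4,-0.3,0],[1,0.8,0.4,-0.3,0],[1,0.8,0.4,-0.3,0],[1,0.8,0.4,-0.3,0]]]}}

```text
clock: 19.32
position: [0.4988, 0.2199, 0.6834]
ee_rot: [0.857, 0.123, -0.496, 0.062]
ft_force: [0.5, 0.6, -0.7]
grip_width: 0.109
```

```bash
python3 -c "
from h import *
tilt(); planT([.50,0.,.45])
"
```

```text
tilt pitch deg 30.07 side 0.24 jaw vs -y_b: in-plane -1.36 z -0.25 pos [0.499 0.22  0.683] az 23.8 q [-2.12 -0.45  0.94  1.24  0.76  1.71 -2.17] t 19.32
units [6.78 8.62 6.65]
```

Emit:
{"fn": "arm_command", "kwargs": {"moves": [[[1,0.2,0.9,0.2,0],[1,0.2,0.9,0.2,0],[1,0.2,0.9,0.2,0],[1,0.2,0.9,0.2,0]]]}}

```text
clock: 19.65
position: [0.5154, 0.1312, 0.6552]
ee_rot: [0.857, 0.124, -0.496, 0.062]
ft_force: [0.8, -0.3, -0.5]
grip_width: 0.102
```

```bash
python3 -c "
from h import *
tilt(); planT([.50,0.,.45])
"
```

```text
tilt pitch deg 30.09 side 0.26 jaw vs -y_b: in-plane -1.34 z -0.26 pos [0.515 0.131 0.655] az 14.3 q [-1.79 -0.49  0.85  1.35  0.65  1.61 -2.02] t 19.65
units [6.02 5.01 5.83]
```

Emit:
{"fn": "arm_command", "kwargs": {"moves": [[[1,0.3,0.8,0.4,0],[1,0.3,0.8,0.4,0],[1,0.3,0.8,0.4,0],[1,0.3,0.8,0.4,0]]]}}

```text
clock: 19.98
position: [0.5181, 0.0494, 0.608]
ee_rot: [0.858, 0.123, -0.495, 0.062]
ft_force: [0.3, 0.3, -0.3]
grip_width: 0.109
```

```bash
python3 -c "
from h import *
tilt(); planT([.50,0.,.45])
"
```

```text
tilt pitch deg 30.12 side 0.22 jaw vs -y_b: in-plane -1.37 z -0.23 pos [0.518 0.049 0.608] az 5.4 q [-1.44 -0.49  0.78  1.49  0.5   1.47 -1.84] t 19.98
units [4.82 1.8  4.22]
```

```bash
python3 -c "
from h import *
planT([.49,-0.02,.35])
"
```

```text
units [7.97 2.52 6.75]
```

Emit:
{"fn": "arm_command", "kwargs": {"moves": [[[1,0.7,0.3,0.6,0],[1,0.7,0.3,0.6,0],[1,0.7,0.3,0.6,0],[1,0.7,0.3,0.6,0],[1,0.7,0.3,0.6,0],[1,0.7,0.3,0.6,0]]]}}

```text
clock: 20.48
position: [0.5054, 0.0016, 0.4708]
ee_rot: [0.858, 0.123, -0.495, 0.062]
ft_force: [-0.5, -0.5, -0.7]
grip_width: 0.103
```

```bash
python3 -c "
from h import *
tilt(); planT([.49,-0.02,.35])
"
```

```text
tilt pitch deg 30.11 side 0.19 jaw vs -y_b: in-plane -1.37 z -0.2 pos [0.505 0.002 0.471] az 0.2 q [-1.05 -0.49  0.7   1.83  0.35  1.17 -1.67] t 20.48
units [3.76 0.74 3.14]
```

Emit:
{"fn": "arm_command", "kwargs": {"moves": [[[1,0.75,0.15,0.62,0],[1,0.75,0.15,0.62,0],[1,0.75,0.15,0.62,0],[1,0.75,0.15,0.62,0],[1,0.75,0.15,0.62,0]]]}}

```text
clock: 20.9
position: [0.4908, -0.0201, 0.3506]
ee_rot: [0.858, 0.123, -0.495, 0.062]
ft_force: [0.5, -0.6, -1.9]
grip_width: 0.105
```

```bash
python3 -c "
from h import *
tilt(); planT([.49,-0.02,.25])
show('scene','s7',(170,100,370,250),4)
show('top','t7',(180,165,340,305),5)
"
```

```text
tilt pitch deg 30.11 side 0.19 jaw vs -y_b: in-plane -1.36 z -0.19 pos [ 0.491 -0.02   0.351] az -2.3 q [-0.92 -0.49  0.73  2.08  0.32  0.92 -1.59] t 20.9
units [3.47 0.05 2.04]
```

View pics/s7.png

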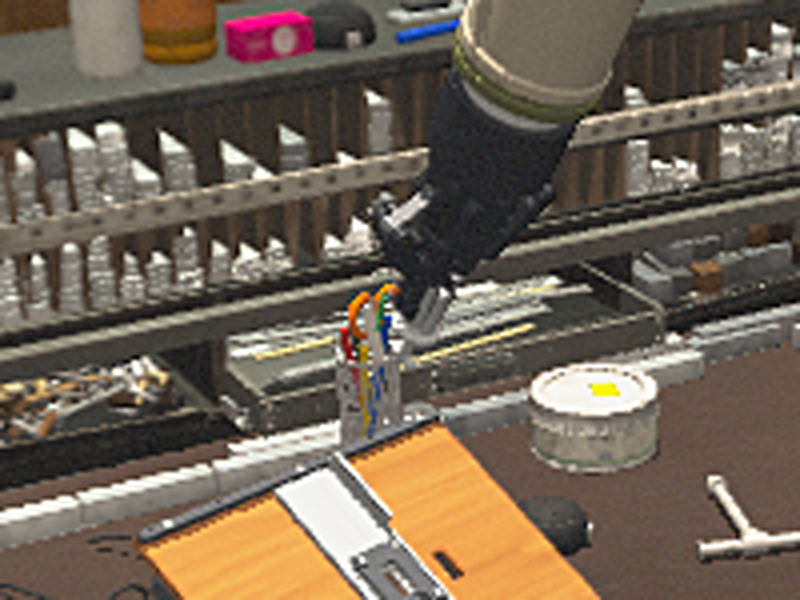

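View pics/t7.png

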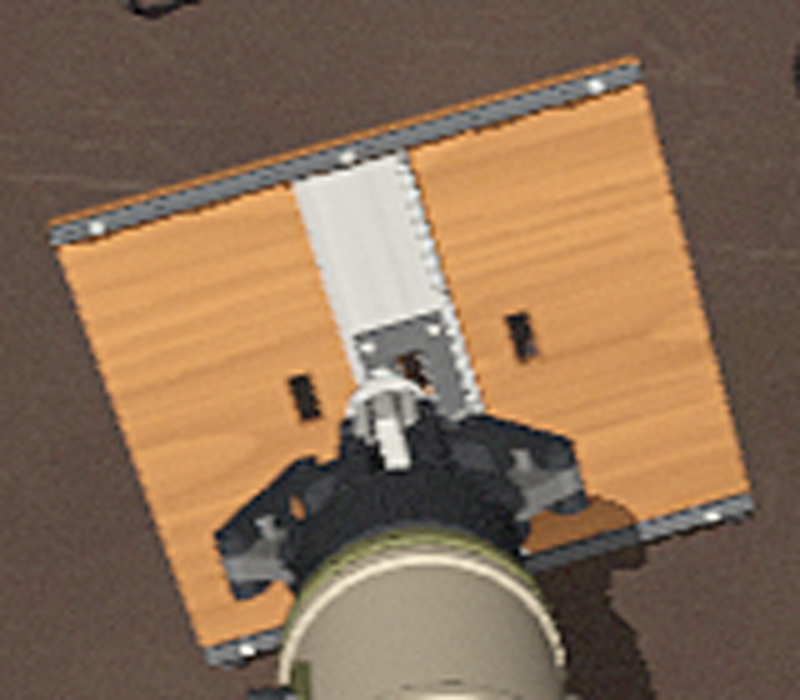

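```bash
cat >> h.py <<'E'
def screwpts(dx,dz,dl,T=None):
    """screw model in world: grip pt at tool (54+dx,0,dz) mm, axis down = tool x rotated dl deg toward +z"""
    p,M,_=tool() if T is None else T
    c,s=np.cos(np.radians(dl)),np.sin(np.radians(dl))
    A=M@np.array([[c,0,-s],[0,1,0],[s,0,c]]) # cols: down, jaw, wingwidth
    g=p+M@np.array([.054+dx/1000,0,dz/1000])
    return g,A
def screwwf(g,A):
    L=[]; n=24
    def P(d,y,w): return g+A@(np.array([d,y,w])/1000)
    for d in(22,26):
        for k in range(n):
            a,b=2*np.pi*k/n,2*np.pi*(k+1)/n; L.append((P(d,16*np.sin(a),16*np.cos(a)),P(d,16*np.sin(b),16*np.cos(b))))
    for sx in(-1,1):
        L.append((P(26,4*sx,0),P(49.5,4*sx,0))); L.append((P(26,0,4*sx),P(49.5,0,4*sx)))
    for d in(45.5,53.5): L.append((P(d,0,-7),P(d,0,7)))
    for sx in(-1,1):
        for k in range(8):
            a,b=np.pi*k/8-np.pi/2,np.pi*(k+1)/8-np.pi/2; L.append((P(49.5+4*np.sin(a),0,sx*(7+4*np.cos(a))),P(49.5+4*np.sin(b),0,sx*(7+4*np.cos(b)))))
    for y in(-5,5): 
        for a,b in(((-12,-12),(-12,12)),((-12,12),(22,12)),((22,12),(22,-12)),((22,-12),(-12,-12))): L.append((P(a[0],y,a[1]),P(b[0],y,b[1])))
    return L
def overlay(n,name,box,s,L,take=True):
    im=manip.camera(n)[:,:,::-1].copy(); x0,y0,x1,y1=box
    im=cv2.resize(im[y0:y1,x0:x1],None,fx=s,fy=s,interpolation=cv2.INTER_CUBIC); raw=im.copy()
    for a,b in L:
        q=((proj(n,[a,b])-[x0,y0]+.5)*s-.5).round().astype(int); cv2.line(im,tuple(map(int,q[0])),tuple(map(int,q[1])),(255,0,255),1)
    cv2.imwrite(f"pics/{name}.png",np.hstack([raw,im]))
E
python3 -c "
from h import *
L=screwwf(*screwpts(1.2,1.5,2.5))
overlay('top','o7t',(235,225,285,275),8,L)
overlay('scene','o7s',(245,160,295,210),8,L)
"
```

```text
(no output)
```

View pics/o7t.png

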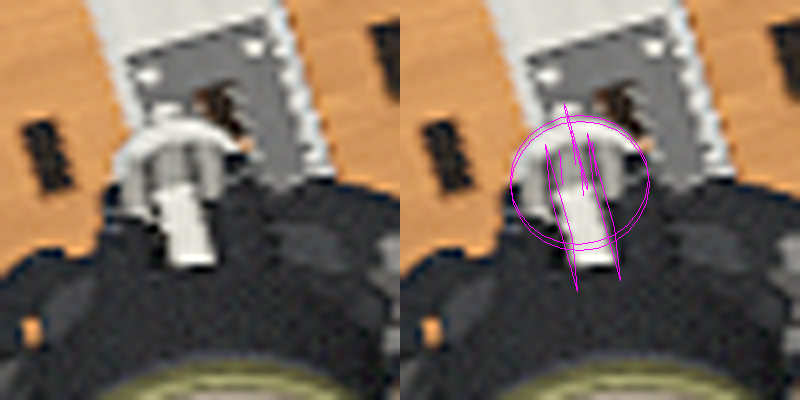

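View pics/o7s.png

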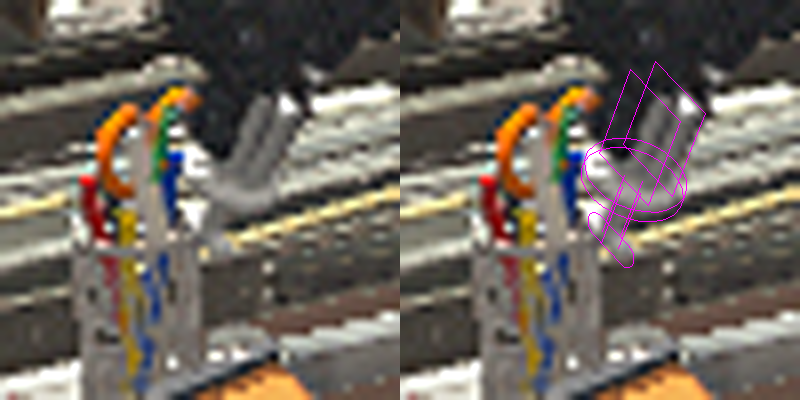

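```bash
cat >> h.py <<'E'
SC=(1.2,1.5,2.5)
def bar(tgt=None):
    p,M,o=tool(); g,A=screwpts(*SC); b=g+A[:,0]*.0495; B,t=bframe()
    bb=B.T@(b-t); print("bar in board mm",(bb*1000).round(2),"screw axis in board",(B.T@A[:,0]).round(3), "F tool",(M.T@o["ft_force"]).round(1),"F board",(B.T@o["ft_force"]).round(1),"t",round(o["clock"],2),"w",round(o["grip_width"],3))
    if tgt is not None: print("units to tgt",(M.T@(B@(np.array(tgt)/1000-bb))/.025).round(3))
    print("unit/mm: x_b",(M.T@B[:,0]/25).round(4),"y_b",(M.T@B[:,1]/25).round(4),"z_b",(M.T@B[:,2]/25).round(4))
E
python3 -c "
from h import *
bar([0,0,40])
"
```

```text
bar in board mm [ 63.39   4.05 165.77] screw axis in board [-0.041  0.004 -0.999] F tool [ 0.4 -0.1 -0.2] F board [ 0.2  0.1 -0.4] t 21.1 w 0.103
units to tgt [5.024 0.237 2.542]
unit/mm: x_b [ 0.0001 -0.0009 -0.04  ] y_b [ 0.0001 -0.04    0.0009] z_b [-0.04   -0.0001 -0.0001]
```

Emit:
{"fn": "arm_command", "kwargs": {"moves": [[[1,0.72,0.03,0.36,0],[1,0.72,0.03,0.36,0],[1,0.72,0.03,0.36,0],[1,0.72,0.03,0.36,0],[1,0.72,0.04,0.36,0],[1,0.72,0.04,0.36,0],[1,0.7,0.04,0.38,-1.4],[1,0,0,0,0]]]}}

```text
clock: 21.77
position: [0.4996, -0.0206, 0.21]
ee_rot: [0.856, 0.13, -0.495, 0.075]
ft_force: [-1.5, 0.2, -0.8]
grip_width: 0.108
```

```bash
python3 -c "
from h import *
tilt();bar([0,0,30])
L=screwwf(*screwpts(*SC))
overlay('top','o8t',(235,215,285,265),8,L)
overlay('scene','o8s',(240,210,290,260),8,L)
"
```

```text
tilt pitch deg 29.97 side 0.19 jaw vs -y_b: in-plane 0.25 z -0.19 pos [ 0.5   -0.021  0.21 ] az -2.4 q [-1.08 -0.34  1.02  2.27  0.27  0.56 -1.47] t 21.77
bar in board mm [-1.64  0.4  38.43] screw axis in board [-0.044  0.003 -0.999] F tool [ 0.  -0.6  1.6] F board [-1.6  0.6 -0. ] t 21.77 w 0.108
units to tgt [ 0.337  0.018 -0.066]
unit/mm: x_b [-0.      0.0002 -0.04  ] y_b [ 0.0001 -0.04   -0.0002] z_b [-0.04   -0.0001  0.    ]
```

View pics/o8t.png

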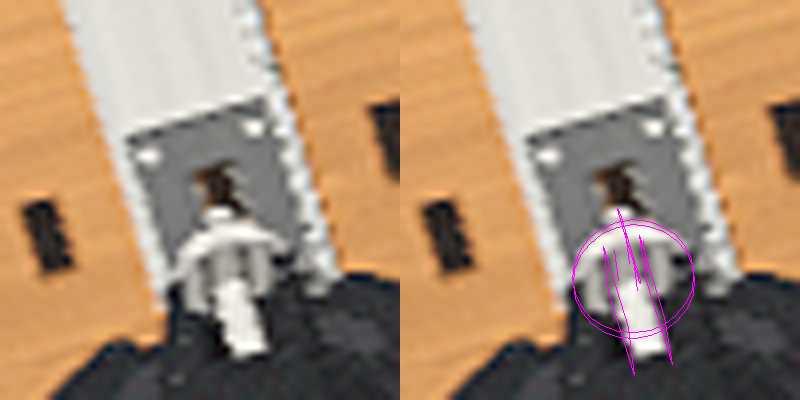

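View pics/o8s.png

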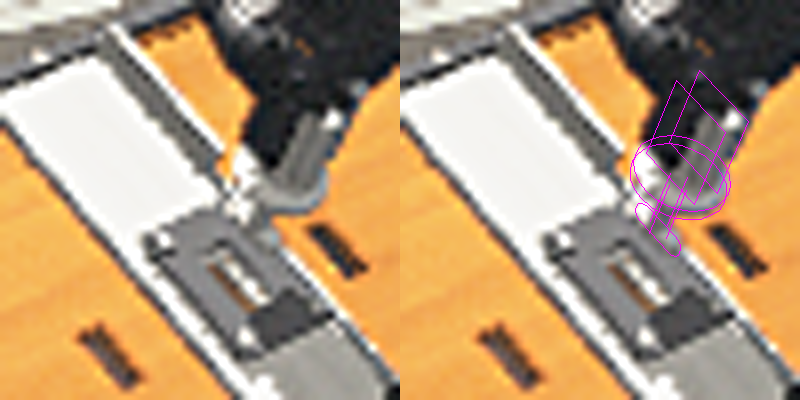

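```bash
cat >> h.py <<'E'
def boardwf(fy=0.0,dx=0,dy=0,dz=0):
    B,t=bframe(); L=[]
    def rect(hx,hy,z,y0=0):
        c=[np.array([a*hx+dx,b*hy+y0+dy,z+dz])/1000 for a,b in((1,1),(1,-1),(-1,-1),(-1,1))]
        for i in range(4): L.append((B@c[i-1]+t,B@c[i]+t))
    rect(28,20,13.5,fy); rect(13.5,6.5,13.5,fy); rect(12,5.25,0); rect(12,5.25,0,50); rect(12,5.25,0,-50); return L
E
python3 -c "
from h import *
L=boardwf()+screwwf(*screwpts(*SC))
overlay('top','o9t',(225,205,285,265),6,L)
overlay('scene','o9s',(235,205,295,265),6,L)
a=cv2.imread('pics/o9t.png');b=cv2.imread('pics/o9s.png'); cv2.imwrite('pics/o9.png',np.vstack([a,b])[:, :])
"; python3 -c "
import cv2;a=cv2.imread('pics/o9.png');print(a.shape)"
```

```text
(720, 720, 3)
```

View pics/o9t.png

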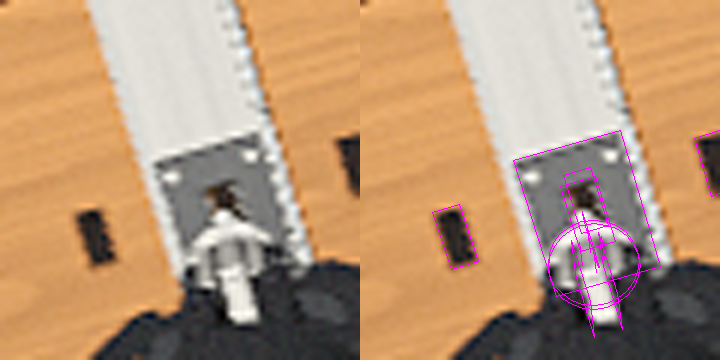

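View pics/o9s.png

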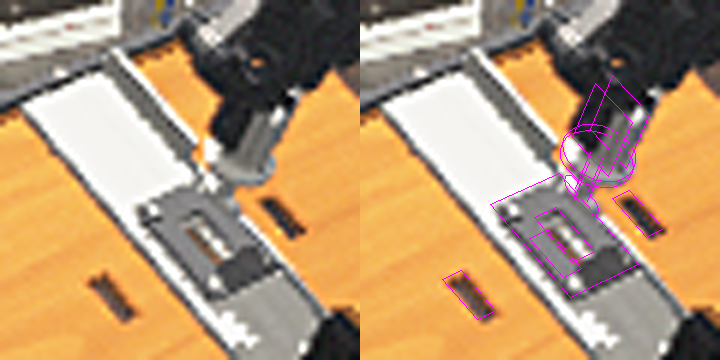

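Emit:
{"fn": "arm_command", "kwargs": {"moves": [[[1,0.4,0,0,0],[1,0.4,0,0,0],[1,0,0,0,0]]]}}

```text
clock: 22.22
position: [0.51, -0.0177, 0.1944]
ee_rot: [0.857, 0.13, -0.493, 0.074]
ft_force: [-0.8, 0.1, -1.3]
grip_width: 0.105
```

```bash
python3 -c "
from h import *
bar()
L=boardwf()+screwwf(*screwpts(*SC))
overlay('top','o10t',(235,215,285,265),8,L)
overlay('scene','o10s',(240,205,290,255),8,L)
"
```

```text
bar in board mm [ 0.32  0.19 19.54] screw axis in board [-0.041  0.003 -0.999] F tool [ 0.7 -0.3  1.3] F board [-1.3  0.3 -0.7] t 22.22 w 0.105
unit/mm: x_b [ 0.0001  0.0001 -0.04  ] y_b [ 0.0001 -0.04   -0.0001] z_b [-0.04   -0.0001 -0.0001]
```

View pics/o10t.png

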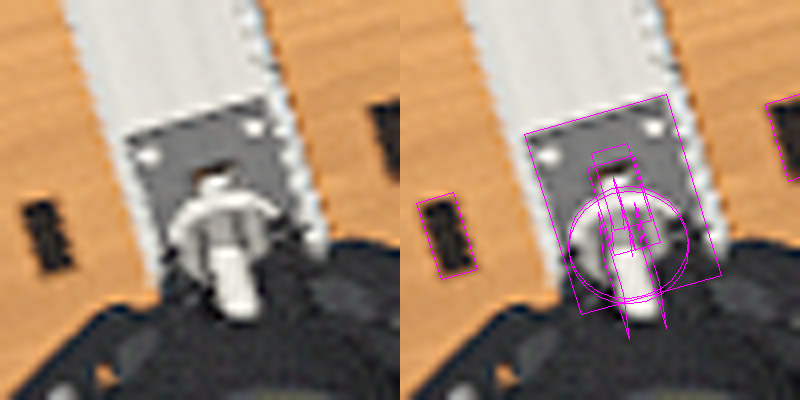

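View pics/o10s.png

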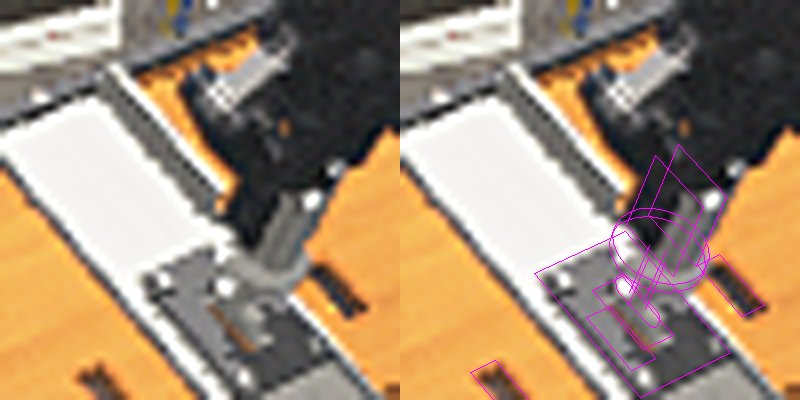

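Emit:
{"fn": "arm_command", "kwargs": {"moves": [[[1,0.12,0,0,0],[1,0.12,0,0,0],[1,0.1,0,0,0],[1,0,0,0,0]]]}}

```text
clock: 22.65
position: [0.5133, -0.0167, 0.1862]
ee_rot: [0.857, 0.13, -0.494, 0.074]
ft_force: [0.3, 0.3, -0.4]
grip_width: 0.105
```

```bash
python3 -c "
from h import *
bar()
L=boardwf()+screwwf(*screwpts(*SC))
overlay('top','o11t',(235,215,285,265),8,L)
overlay('scene','o11s',(240,205,290,255),8,L)
"
```

```text
bar in board mm [-0.92  0.14 10.71] screw axis in board [-0.042  0.003 -0.999] F tool [ 0.5 -0.2 -0.1] F board [ 0.1  0.2 -0.5] t 22.65 w 0.105
unit/mm: x_b [ 0.0001  0.0001 -0.04  ] y_b [ 0.0001 -0.04   -0.0001] z_b [-0.04   -0.0001 -0.0001]
```

View pics/o11t.png

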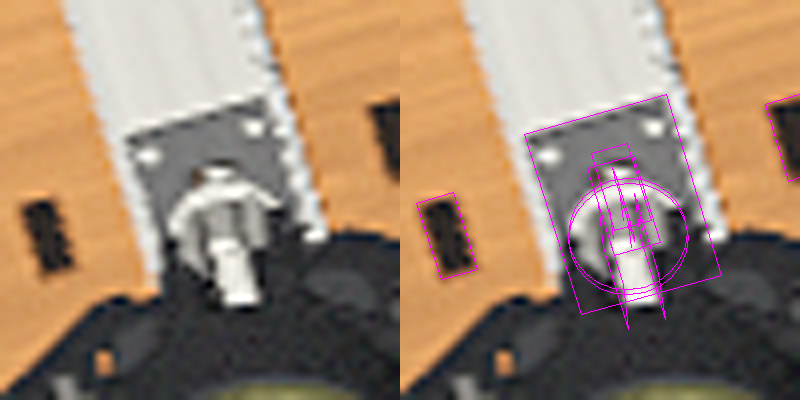

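View pics/o11s.png

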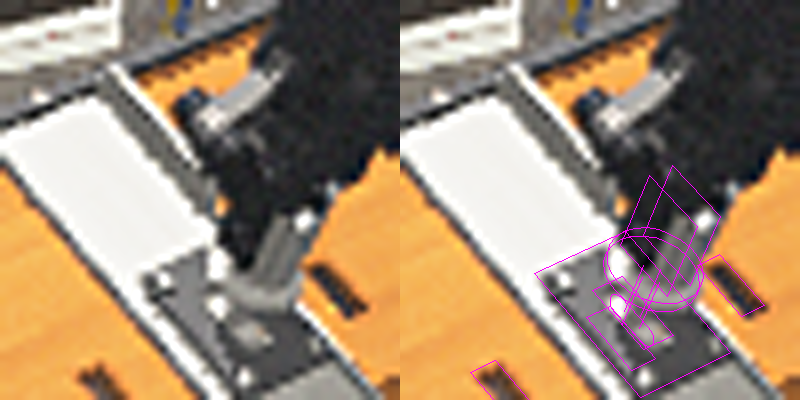

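Emit:
{"fn": "arm_command", "kwargs": {"moves": [[[1,0.1,0,-0.02,0],[1,0.1,0,-0.02,0],[1,0.1,0,0,0],[1,0,0,0,0]]]}}

```text
clock: 23.08
position: [0.5178, -0.0153, 0.1801]
ee_rot: [0.857, 0.13, -0.494, 0.074]
ft_force: [-1.9, -0.7, -1.2]
grip_width: 0.108
```

```bash
python3 -c "
from h import *
bar()
"
```

```text
bar in board mm [0.03 0.23 3.06] screw axis in board [-0.042  0.003 -0.999] F tool [0.  0.1 2.3] F board [-2.3 -0.1 -0. ] t 23.08 w 0.108
unit/mm: x_b [ 0.      0.0001 -0.04  ] y_b [ 0.0001 -0.04   -0.0001] z_b [-0.04   -0.0001 -0.    ]
```

Emit:
{"fn": "arm_command", "kwargs": {"moves": [[[1,0.08,0,0,0],[1,0.08,0,0,0],[1,0.08,0,0,0],[1,0,0,0,0]]]}}

```text
clock: 23.42
position: [0.5206, -0.0144, 0.1749]
ee_rot: [0.857, 0.13, -0.494, 0.074]
ft_force: [0.3, -0.2, -0.5]
grip_width: 0.106
```

```bash
python3 -c "
from h import *
bar()
L=boardwf()+screwwf(*screwpts(*SC))
overlay('top','o12t',(235,215,285,265),8,L)
overlay('scene','o12s',(240,205,290,255),8,L)
"
```

```text
bar in board mm [ 0.04  0.23 -2.85] screw axis in board [-0.042  0.003 -0.999] F tool [0.6 0.3 0.1] F board [-0.1 -0.3 -0.6] t 23.42 w 0.106
unit/mm: x_b [ 0.0001  0.0001 -0.04  ] y_b [ 0.0001 -0.04   -0.0001] z_b [-0.04   -0.0001 -0.0001]
```

View pics/o12s.png

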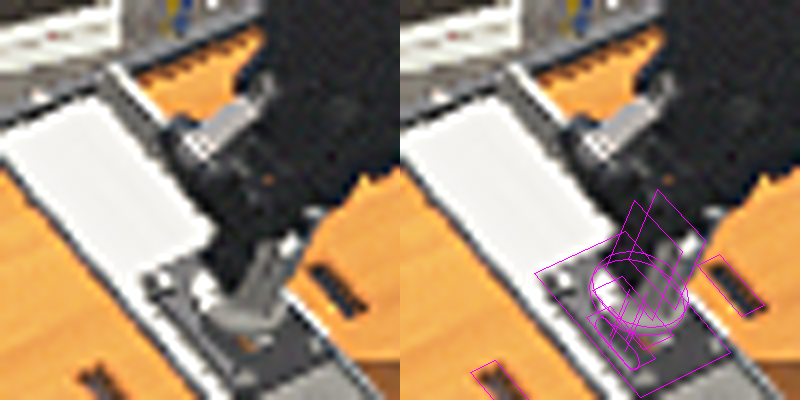

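View pics/o12t.png

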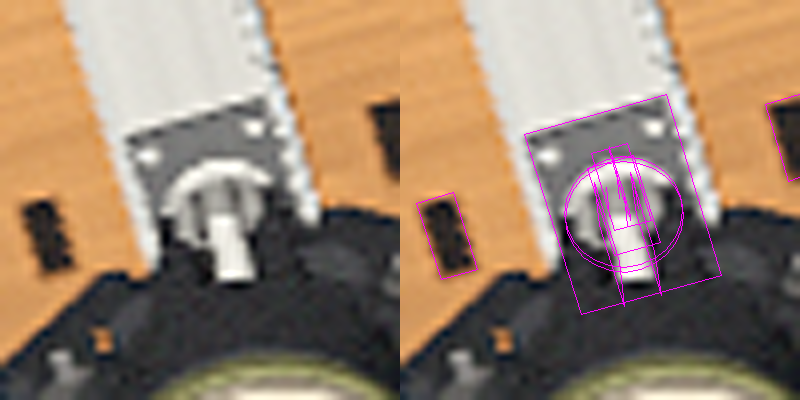

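Emit:
{"fn": "arm_command", "kwargs": {"moves": [[[1,0.08,0,0,0],[1,0.08,0,0,0],[1,0.08,0,0,0],[1,0,0,0,0]]]}}

```text
clock: 23.85
position: [0.5237, -0.0134, 0.1701]
ee_rot: [0.857, 0.13, -0.494, 0.074]
ft_force: [-1.5, 1.1, 4.0]
grip_width: 0.103
```

```bash
python3 -c "
from h import *
bar()
"
```

```text
bar in board mm [ 0.52  0.24 -8.67] screw axis in board [-0.042  0.003 -0.999] F tool [-4.  -1.5 -1. ] F board [1.  1.5 4. ] t 23.85 w 0.103
unit/mm: x_b [ 0.0001  0.0001 -0.04  ] y_b [ 0.0001 -0.04   -0.0001] z_b [-0.04   -0.0001 -0.0001]
```

Emit:
{"fn": "arm_command", "kwargs": {"moves": [[[1,0.06,0,0,0],[1,0.04,0,0,0],[1,0,0,0,0],[1,0,0,0,0]]]}}

```text
clock: 24.18
position: [0.5248, -0.0134, 0.1681]
ee_rot: [0.857, 0.129, -0.494, 0.074]
ft_force: [-4.2, -1.1, 4.7]
grip_width: 0.108
```

```bash
python3 -c "
from h import *
bar()
L=boardwf()+screwwf(*screwpts(*SC))
overlay('top','o13t',(235,215,285,265),8,L)
overlay('scene','o13s',(240,205,290,255),8,L)
"
```

```text
bar in board mm [  0.41  -0.09 -10.93] screw axis in board [-0.042  0.003 -0.999] F tool [-6.2 -0.2  1.4] F board [-1.4  0.2  6.2] t 24.18 w 0.108
unit/mm: x_b [ 0.0001  0.0001 -0.04  ] y_b [ 0.0001 -0.04   -0.0001] z_b [-0.04   -0.0001 -0.0001]
```

View pics/o13s.png

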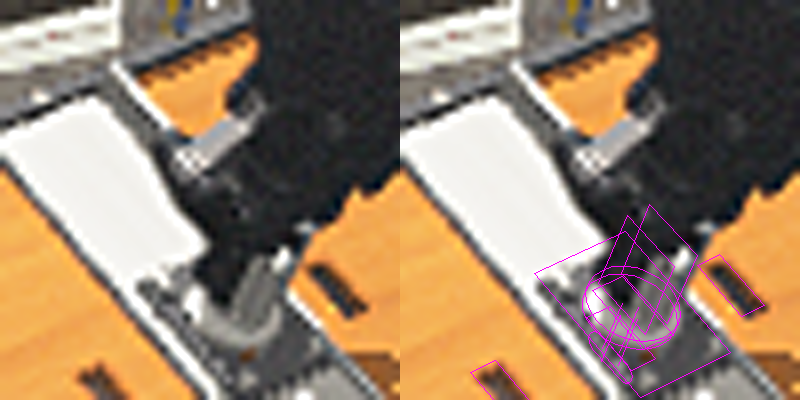

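View pics/o13t.png

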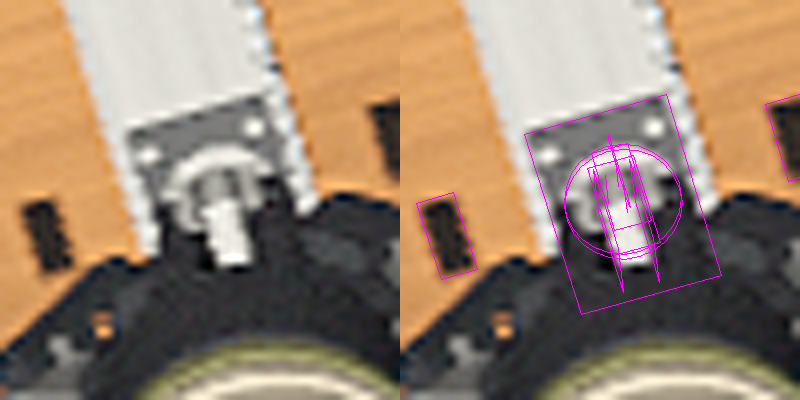

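Emit:
{"fn": "arm_command", "kwargs": {"moves": [[[1,0.03,0,0,0],[1,0,-0.02,0,-6],[1,0,-0.02,0,-6],[1,0,-0.02,0,-6],[1,0,0,0,0]]]}}

```text
clock: 24.7
position: [0.5254, -0.0125, 0.1682]
ee_rot: [0.835, 0.206, -0.466, 0.209]
ft_force: [-5.9, -3.4, 12.3]
grip_width: 0.106
```

```bash
python3 -c "
from h import *
bar();state()
"
```

```text
bar in board mm [  1.61  -0.65 -11.28] screw axis in board [-0.038 -0.012 -0.999] F tool [-14.    1.6   0.1] F board [ 0.4 -1.6 14. ] t 24.7 w 0.106
unit/mm: x_b [ 0.0001  0.0127 -0.0379] y_b [ 0.0001 -0.0379 -0.0127] z_b [-0.04   -0.     -0.0002]
t 24.7 p [ 0.5254 -0.0125  0.1682] axes
 [[ 0.481  0.539 -0.692]
 [ 0.149 -0.827 -0.542]
 [-0.864  0.158 -0.478]] 
F [-5.9 -3.4 12.3] T [-0.44  0.35 -0.17] w 0.106 q [-1.31 -0.1   1.33  2.26 -0.18  0.42 -0.76]
```

Emit:
{"fn": "arm_command", "kwargs": {"moves": [[[1,-0.04,0,0,0],[1,0,-0.02,0,-6],[1,0,-0.02,0,-6],[1,0,-0.02,0,-6],[1,0,0,0,0]]]}}

```text
clock: 25.12
position: [0.524, -0.0113, 0.1687]
ee_rot: [0.792, 0.276, -0.428, 0.337]
ft_force: [-2.1, -3.6, 4.9]
grip_width: 0.107
```

```bash
python3 -c "
from h import *
bar();state();tilt()
"
```

```text
bar in board mm [  1.52  -0.08 -10.35] screw axis in board [-0.031 -0.024 -0.999] F tool [-5.8  2.2  1.8] F board [-0.2 -2.9  5.7] t 25.12 w 0.107
unit/mm: x_b [ 0.0002  0.0238 -0.0322] y_b [ 0.0001 -0.0322 -0.0238] z_b [-0.04    0.     -0.0002]
t 25.12 p [ 0.524  -0.0113  0.1687] axes
 [[ 0.481  0.726 -0.491]
 [ 0.149 -0.619 -0.771]
 [-0.864  0.298 -0.406]] 
F [-2.1 -3.6  4.9] T [-0.44  0.15 -0.25] w 0.107 q [-1.31 -0.13  1.32  2.26 -0.12  0.41 -0.5 ]
tilt pitch deg 30.22 side 0.13 jaw vs -y_b: in-plane 36.48 z 0.03 pos [ 0.524 -0.011  0.169] az -1.2 q [-1.31 -0.13  1.32  2.26 -0.12  0.41 -0.5 ] t 25.12
```

Emit:
{"fn": "arm_command", "kwargs": {"moves": [[[1,0.01,0.01,0.02,-7],[1,0,-0.01,0.01,-7],[1,0,-0.01,0,-7],[1,0,-0.01,0,-7],[1,0,0,0,0]]]}}

```text
clock: 25.53
position: [0.5229, -0.0111, 0.1677]
ee_rot: [0.686, 0.373, -0.348, 0.519]
ft_force: [-3.6, -0.4, 6.3]
grip_width: 0.106
```

```bash
python3 -c "
from h import *
bar();state();tilt()
"
```

```text
bar in board mm [  1.45  -0.61 -10.76] screw axis in board [-0.016 -0.036 -0.999] F tool [-7.2 -0.2 -0.6] F board [0.1 0.7 7.2] t 25.53 w 0.106
unit/mm: x_b [ 0.0001  0.0361 -0.0172] y_b [ 0.0001 -0.0172 -0.0361] z_b [-0.04    0.     -0.0002]
t 25.53 p [ 0.5229 -0.0111  0.1677] axes
 [[ 0.48   0.873 -0.091]
 [ 0.149 -0.183 -0.972]
 [-0.865  0.453 -0.218]] 
F [-3.6 -0.4  6.3] T [-0.02  0.53  0.1 ] w 0.106 q [-1.32 -0.13  1.33  2.26 -0.1   0.41 -0.02]
tilt pitch deg 30.17 side 0.19 jaw vs -y_b: in-plane 64.59 z 0.07 pos [ 0.523 -0.011  0.168] az -1.2 q [-1.32 -0.13  1.33  2.26 -0.1   0.41 -0.02] t 25.53
```

25.4° of the turn are left, and the forces look clean.

Emit:
{"fn": "arm_command", "kwargs": {"moves": [[[1,0,-0.01,0,-6.4],[1,0,-0.01,0,-6.4],[1,0,-0.01,0,-6.4],[1,0,-0.01,0,-6.2],[1,0,0,0,0],[1,0,0,0,0]]]}}

```text
clock: 26.03
position: [0.5221, -0.011, 0.1672]
ee_rot: [0.557, 0.439, -0.259, 0.655]
ft_force: [-2.2, 0.6, 5.5]
grip_width: 0.104
```

```bash
python3 -c "
from h import *
bar();tilt()
L=boardwf()+screwwf(*screwpts(*SC))
overlay('top','o14t',(235,215,285,265),8,L)
overlay('scene','o14s',(240,205,290,255),8,L)
"
```

```text
bar in board mm [  2.1   -0.6  -10.76] screw axis in board [ 0.003 -0.04  -0.999] F tool [-5.8  1.1 -1.3] F board [1.1 1.2 5.8] t 26.03 w 0.104
unit/mm: x_b [ 0.0001  0.04   -0.0003] y_b [ 0.0001 -0.0003 -0.04  ] z_b [-0.04    0.0001 -0.0001]
tilt pitch deg 30.17 side 0.19 jaw vs -y_b: in-plane 89.54 z 0.17 pos [ 0.522 -0.011  0.167] az -1.2 q [-1.33 -0.15  1.33  2.27 -0.07  0.41  0.39] t 26.03
```

View pics/o14s.png

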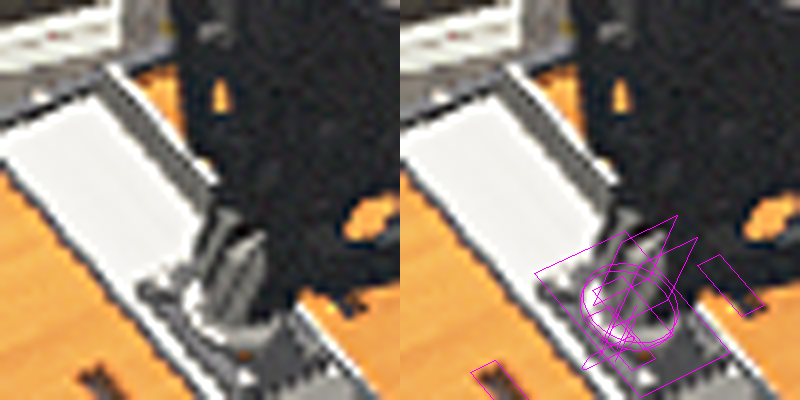

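View pics/o14t.png

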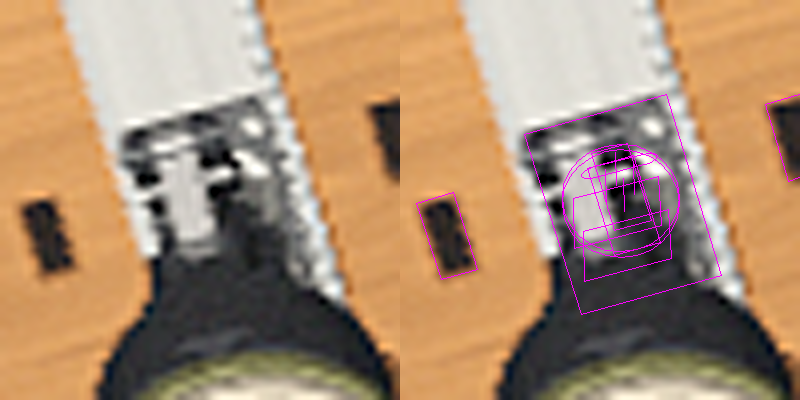

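Emit:
{"fn": "arm_command", "kwargs": {"moves": [[[1,-0.05,0,0,0],[1,-0.05,0,0,0],[1,-0.04,0,0,0],[1,0,0,0,0],[1,0,0,0,0]]]}}

```text
clock: 26.55
position: [0.5198, -0.0115, 0.1692]
ee_rot: [0.557, 0.439, -0.26, 0.656]
ft_force: [33.8, 5.4, -41.4]
grip_width: 0.102
```

```bash
python3 -c "
from h import *
bar();tilt()
"
```

```text
bar in board mm [ 1.02 -0.56 -7.87] screw axis in board [ 0.003 -0.042 -0.999] F tool [52.8  8.5  4.7] F board [  8.6  -4.6 -52.8] t 26.55 w 0.102
unit/mm: x_b [ 0.0001  0.04   -0.0003] y_b [ 0.0001 -0.0003 -0.04  ] z_b [-0.04    0.0001 -0.0001]
tilt pitch deg 30.17 side 0.11 jaw vs -y_b: in-plane 89.56 z 0.17 pos [ 0.52  -0.012  0.169] az -1.3 q [-1.28 -0.15  1.28  2.27 -0.05  0.42  0.37] t 26.55
```

Pulling up gives 53 N of resistance, so the crossbar is hooked under the board. I'll relax the pull, then open.

Emit:
{"fn": "arm_command", "kwargs": {"moves": [[[1,0.05,0,0,0],[1,0.03,0,0,0],[1,0,0,0,0],[1,0,0,0,0]]]}}

```text
clock: 26.88
position: [0.5209, -0.0113, 0.168]
ee_rot: [0.557, 0.439, -0.26, 0.655]
ft_force: [-2.7, 0.9, 4.1]
grip_width: 0.104
```

```bash
python3 -c "
from h import *
bar()
"
```

```text
bar in board mm [ 1.25 -0.52 -9.48] screw axis in board [ 0.001 -0.04  -0.999] F tool [-4.7  0.  -1.7] F board [0.1 1.6 4.7] t 26.88 w 0.104
unit/mm: x_b [ 0.0001  0.04   -0.0003] y_b [ 0.0001 -0.0003 -0.04  ] z_b [-0.04    0.0001 -0.0001]
```

Emit:
{"fn": "arm_command", "kwargs": {"moves": [[[0.5,0,0,0,0],[0.5,0,0,0,0],[0.5,0,0,0,0],[0.5,0,0,0,0],[0.5,-0.3,0,0,0],[0.5,-0.6,0,0,0],[0.5,-0.8,0,0,0],[0.5,-0.8,0,0,0],[0.5,-0.8,0,0,0],[0.5,-0.8,0,0,0],[0.5,-0.8,0,0,0],[0.5,-0.8,0,0,0]]]}}

```text
clock: 27.88
position: [0.4519, -0.033, 0.2921]
ee_rot: [0.557, 0.439, -0.26, 0.655]
ft_force: [0.7, 0.9, 0.4]
grip_width: 0.498
```

```bash
python3 -c "
from h import *
state()
show('top','t15',(180,165,340,305),5)
show('scene','s15',(190,165,340,305),5)
"
```

```text
t 27.88 p [ 0.4519 -0.033   0.2921] axes
 [[ 0.479  0.83   0.286]
 [ 0.149  0.244 -0.958]
 [-0.865  0.502 -0.007]] 
F [0.7 0.9 0.4] T [-0.14  0.5   0.02] w 0.498 q [-0.7  -0.48  0.62  2.24  0.22  0.79  0.11]
```

View pics/t15.png

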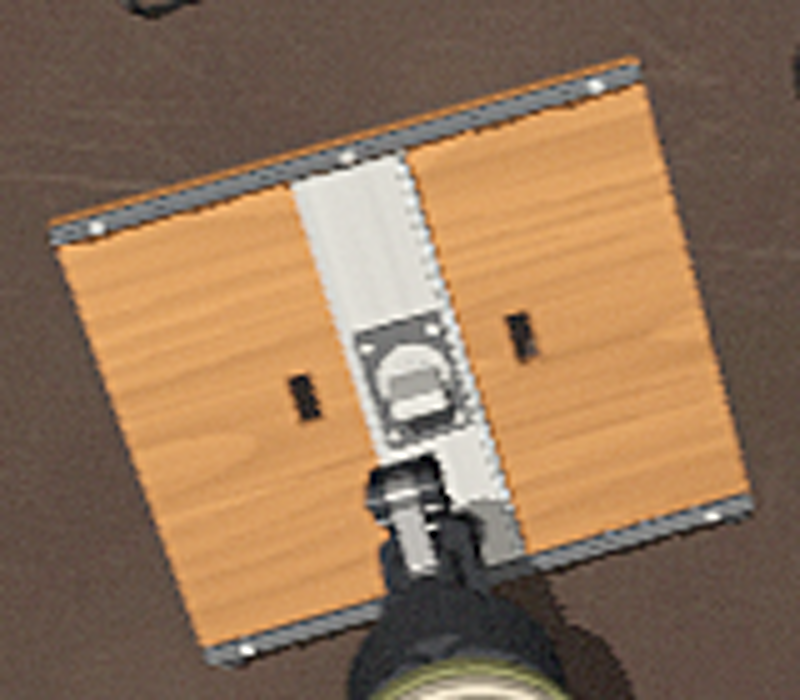

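View pics/s15.png

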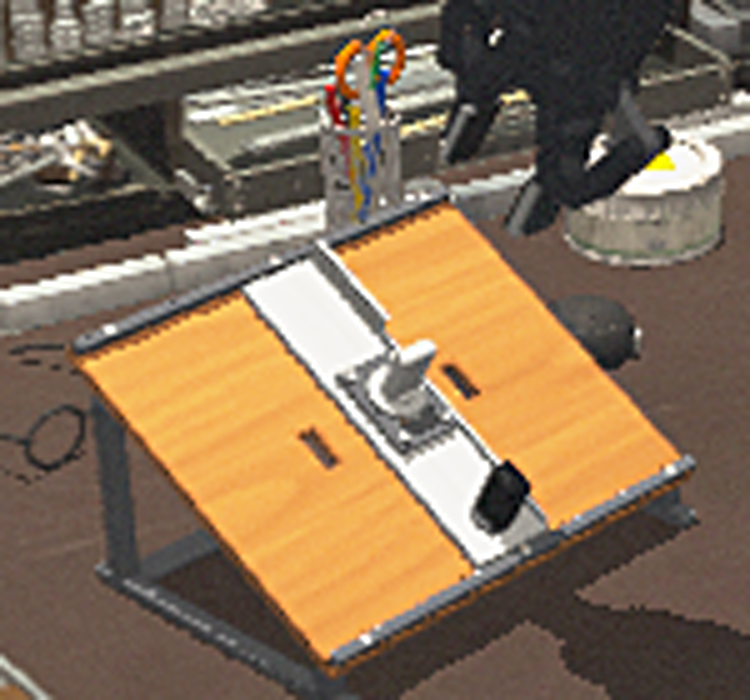

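Emit:
{"fn": "arm_command", "kwargs": {"moves": [[[0.5,-0.8,0,0,0],[0.5,-0.8,0,0,0],[0.5,-0.8,0,0,0],[0.5,0,0,0,0],[0.5,0,0,0,0],[0.5,0,0,0,0]]]}}

```text
clock: 28.48
position: [0.4239, -0.0418, 0.3418]
ee_rot: [0.557, 0.44, -0.261, 0.655]
ft_force: [-0.5, 0.6, -0.5]
grip_width: 0.499
```

```bash
python3 - <<'E'
from h import *
state()
show('top','t16'); a=cv2.imread('pics/top0.png');
B,t=bframe()
w=manip.pinpoint('screw_wing','top'); print([(np.round(d["pixel"],1).tolist(),round(d["confidence"],2)) for d in w])
print("expected wing px (row,col)",proj("top",B@[0,0,.0375]+t)[0][::-1].round(1))
def u5(l): return (np.array(l,float)+.5)/5+[180,165]-.5
print("fence edge",onboard("top",u5([(294,185),(378,455)]),.0065).round(4))
b=cv2.imread('pics/t16.png'); d=cv2.absdiff(a,b).max(2)>60
n,_,st,_=cv2.connectedComponentsWithStats(d.astype(np.uint8)); print([s.tolist() for s in st[1:] if s[4]>15])
E
```

```text
t 28.48 p [ 0.4239 -0.0418  0.3418] axes
 [[ 0.477  0.831  0.285]
 [ 0.149  0.244 -0.958]
 [-0.866  0.5   -0.007]] 
F [-0.5  0.6 -0.5] T [-0.17  0.53 -0.03] w 0.499 q [-0.38 -0.49  0.36  2.19  0.03  0.91  0.26]
[([245.3, 262.1], 0.6)]
expected wing px (row,col) [244.4 263.1]
fence edge [[ 0.0978  0.0253  0.0065]
 [-0.0338  0.026   0.0065]]
[[238, 195, 48, 103, 2149], [204, 205, 49, 87, 1943], [414, 280, 14, 14, 151], [281, 303, 17, 17, 103], [251, 306, 10, 22, 53], [248, 317, 60, 39, 797], [262, 354, 44, 12, 363], [246, 362, 85, 118, 5876], [287, 366, 18, 2, 19], [526, 376, 114, 104, 5040], [326, 447, 5, 27, 51], [224, 471, 10, 9, 25]]
```

View pics/t16.png

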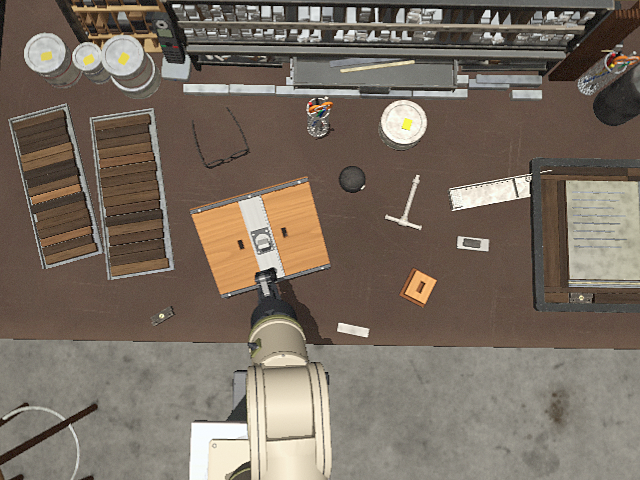

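The final top view shows the screw seated at (263,241) with its wing across the slot. The bystanders have not changed: the only differences from the first picture are the fence, the screw, the arm and shadows. I'm handing in.

```bash
python3 -c "
from workcell import manip
print(manip.hand_in())"
```

```text
the job is handed in; nothing more can be done
None
```

The fence is locked over the middle slot with the thumbscrew, and I handed the job in at about 28.6 s.

**What I did:**
- I gripped the knob, slid the fence about 75 mm to the middle slot and let go.
- I lifted the thumbscrew from its holder. The moves can only turn the tool about its own axis, so I leaned it 30° by pushing up against a wrist joint limit.
- I passed the crossbar down through both slots, pressed the spring plate with about 6 N and turned the screw by 89.5°. Then I let go and backed off.

**Last checks:**
- **Lock:** pulling up after the turn met about 53 N, so the crossbar is hooked under the board. That was more pull than I meant to apply, so I eased it before opening the gripper.
- **Pressing force:** early in the turn it briefly rose to 14 N, which suggests the spring plate bottomed out. I backed off 1 mm and it fell to about 6–7 N.
- **Screw position:** the detector finds the wing within about 1.5 px (roughly 3 mm) of the locked position, and the wing lies across the slot.
- **Fence position:** its edge measures 25.3–26.0 mm against 25.0 expected.
- **Surroundings:** the first and last top pictures show the other things in the same places. The arm is clear and its force reading is near zero.

**Disagreement:** the scene camera put the board about 1 px (about 2 mm) off from the top camera. I relied on the top camera and on feel.

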